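# Set up the counter price board

### The arm

A 6-joint arm with a two-finger parallel gripper is mounted at the origin on the work surface. World frame = base frame: x ahead of the robot, y to its left, z up, the work surface at z = 0. Lengths are in m, angles in rad, forces in N, time in s.
With the tool pointing down it reaches from about 0.3 to 0.775 m from the base axis. Payload 14.6 kg.
Tool frame: the origin (TCP) lies midway between the tips of the shut fingers; the grasp point (between the pads) lies 19 mm behind it (ctrl.pinch_z is the distance from the TCP to the grasp point, in m); z points along the fingers, y is the line along which they close (so a half turn about z gives the same grasp; the last joint's range is limited). The gripper opens to 94 mm and grips with 3 to 60 N. Pads are 16 mm wide; open, the fingers measure 119 mm over their backs; the gripper's body (75 mm by 177 mm) begins 78 mm behind the grasp point.
Start: joints at [1.185, 0.3, 1.521, -0, 1.321, -0.067], TCP at [0.172, 0.522, 0.205] pointing down, gripper open.
Joint ranges: [-3.03, 3.03], [-0.79, 2.21], [0.23, 2.52], [-1.04, 4.18], [0, 3.07], [-2.55, 2.55]. Speed limits (rad/s): [2.22, 2.22, 2.57, 3.14, 3.14, 3.14].

### API

Orientations are given as [roll, pitch, yaw] about the fixed x, y, z axes, in that order (R = Rz(yaw) Ry(pitch) Rx(roll)).
In Python, from station import ctrl gives the robot as it stands.
- The arm moves only by the tool jog_arm, never from a script. Its argument "motion" is a list of rows, each a list of 7 numbers: the shift along the tool's x, y, z in m, then the turn, a rotation vector about the tool's x, y, z in rad, then the opening, from -1 (shut) to 1 (fully open). In form: [[tx, ty, tz, rx, ry, rz, gripper], ...]. A call has 1 to 5 rows; each row shifts and turns the commanded pose from where the row before left it, along the tool's axes as they then stand; what a row does not reach is not made up. A row lasts 1/10 s, in which the tool goes at most 50 mm and 8.59 degrees, less where a joint would pass 70% of its speed; a pose out of reach is approached as far as the arm can. A call is refused whole if a number of a shift passes 0.05 or a number of a turn 0.15, either way. A call with a gripper value outside its range is refused whole. The fingers move at their own pace and stop on an object; "squeeze" is the grip in N (left out, the last holds). Time passes only in rows, so rows that do not move let the fingers close. It gives the time, the measured TCP pose, the force, the opening and the grip force at its end, in the units of the state.
- ctrl.get_obs(): the state, without advancing time (a new reading comes with each control period).
- ctrl.camera(name): name is "side" or "top" or "wrist"; returns the picture (480x640x3 uint8, red, green, blue); there is no depth.
- ctrl.camera_model(name): a dict with "intrinsics" (3x3 intrinsics, pixels), "rvec" (rotation vector, rad) and "tvec" (3), from world to camera coordinates, as OpenCV has them. Camera axes: x right, y down, z forward; pixel columns grow to the right and rows downward; lengths in m; the calibration is good to about 2 mm. A picture is of the moment at which its call begins: read the wrist's pose just before it. camera_model takes no time and is no camera call; for the wrist camera it gives the pose at the moment of the call.
- ctrl.hand_in(): hands the job in; it is judged then, once.
The state is a dict: "time_s": time; "qpos": joint angles; "joint_vel": joint speeds; "tau": joint torques, N m; "ee_pos": TCP position; "eef_rot": TCP orientation; "force": force on the tool from outside, world axes, zero at the start; "moment": the same for the moment, N m; "grip_width": finger opening in m; "grip_force": force on a finger pad.
Only numpy, scipy, OpenCV 4.12 (cv2) and the standard library are available. Lean on these libraries where they do the work, as an engineer would, in place of code of your own. Each camera call takes 0.05 s, during which the arm holds its last target. There are 200 camera calls.

### The job

Get the price board up on its display stand: put the small carton that stands on the stand's base into the cardboard tray, then seat the square metal stop fully home in the square recess of the base. Then take the taller of the two boards out of the slanted rack and lean it, right way up, centred and square, back against the stand's backrest, its lower edge on the base between backrest and stop, close up to the stop. Leave the shorter board in the rack and do not push the coin dish or the packs lying near the stand away.

Things in the scene. Friction and masses are not known exactly. Their poses are not given: they have to be found in the camera images.
- stand: Display stand fixed to the counter: a grey base plate 160 (x) x 150 (y) x 28 mm high; origin at the centre of its underside, on the counter; z up. An upright backrest rises at its -x (robot) side. A square recess, 29 mm wide and 21 mm deep with sides parallel to the stand's x and y, opens in its top at x = +22 mm, y = 0.
- backrest: Upright grey plate of the stand, 12 mm thick, 130 mm wide (y), same frame as the stand: front (+x) face at x = -63 mm, back face at x = -75 mm, from z = 28 mm to its top edge at z = 138 mm.
- recess (a point): Centre of the mouth of the square recess, on the top surface of the base (28 mm above the counter); axes parallel to the stand's.
- stop: Loose metal stop, 0.14 kg: square shank 26 x 26 x 18 mm under a square head 40 x 40 x 40 mm, sides parallel. Stands on its shank on the counter on the robot's side of the tray, at any yaw. Origin at the centre of the shank's underside, x and y square to its sides, z up. Seated, the head lies on the base, the origin is 18 mm below the recess mouth and the head's face is 65 mm from the backrest.
- rack: Fixed black rack, base 160 x 212 x 10 mm, origin at the centre of the underside. Two cradles at y = +55 and -55 mm each hold a board leaning 30 degrees from vertical, top towards -x (the robot), foot at x = +50, z = 32 mm on a ledge with a 16 mm lip in front. The back plate covers a board's lowest 102 mm; above that both its faces are free. Draw a board out along its length.
- tall_board: The taller price board: flat plywood slab 10 mm thick (x) x 100 mm wide (y) x 200 mm long (z) with paper strips on both faces, 0.16 kg. Origin at the centre of its lower edge face, z along its length to the top. In the rack z leans 30 degrees from vertical. In either of the two cradles.
- tall_board_top (a point): Centre of the tall board's upper edge face, 200 mm from its origin.
- short_board: The shorter board, 10 x 80 x 130 mm, same frame convention, in the other cradle. Stays there.
- tray: Fixed open cardboard tray 220 (x) x 200 (y) x 40 mm high, walls and floor 5 mm, origin at the centre of the underside. A row of packs up to 65 mm high, part of the tray, stands along its +x side (inside x = 69 to 103 mm); the rest is free: x = -105 to +69 mm, y = -95 to +95 mm.
- tray_free (a point): Centre of the free part of the tray's floor (5 mm above the counter), axes as the tray's.
- carton: Small plain cardboard carton 88 (x) x 24 (y) x 58 mm high, 0.07 kg, standing on its narrow long side on the base of the stand over the recess. Origin at the centre of its underside.
- pack_front: Small pack 86 x 55 x 22 mm lying on the counter on the robot's side of the stand; bystander.
- pack_back: Small pack 86 x 55 x 22 mm lying on the counter beyond the stand; bystander.
- coin_dish: Low round dish 100 mm across, 20 mm high, on the counter on the robot's side of the stand; bystander.
Not all that is in view belongs to the job. Leave any purple or yellow look-alike of the tall_board alone.

How it is judged:
By the outcome, as a careful person would: the job done as asked, in the order asked, and still so for the second after the job is handed in, with the robot touching nothing.
It also fails if it takes over 64 s, if anything falls off the work surface, if the arm or the gripper's body presses on something with over 40 N, if the wrist force passes 120 N, or if a joint passes its speed limit or range.

## Working session

There is one attempt and no reset: what is moved stays moved. The work goes in short steps, Python scripts to look and compute and a tool call to move; the robot and the scene stay as the last step left them, time stands still between calls to the robot, and variables do not carry over. Pictures are saved under pics/ and viewed, at most 10 in all, crops included, and the job is handed in when it is done.

Besides the shell and the picture viewer there is one more tool, called by a JSON object that holds its "name" and its "arguments", one argument or row to a line. jog_arm: Moves the arm, as the interface text tells. Its arguments: {"type":"object","properties":{"motion":{"type":"array"},"squeeze":{"type":"number"}},"required":["motion"]}

```bash
mkdir -p pics; ls
python3 - <<'E'
from station import ctrl
import cv2,numpy as np
for n in("top","side"):
    im=ctrl.camera(n); cv2.imwrite(f"pics/{n}0.png",im[:,:,::-1])
    m=ctrl.camera_model(n); R=cv2.Rodrigues(np.array(m["rvec"],float))[0]
    print(n,np.array(m["intrinsics"]).round(1).tolist(),(-R.T@np.array(m["tvec"]).ravel()).round(3),R.round(3).tolist())
print(ctrl.get_obs(),ctrl.pinch_z)
E
```

```text
pics
top [[456.8, 0.0, 324.1], [0.0, 456.8, 241.9], [0.0, 0.0, 1.0]] [0.37  0.109 1.214] [[-0.005, -1.0, 0.002], [-0.973, 0.004, -0.232], [0.232, -0.003, -0.973]]
side [[612.3, 0.0, 316.3], [0.0, 612.3, 234.3], [0.0, 0.0, 1.0]] [ 0.353 -0.879  1.102] [[0.961, -0.275, -0.02], [-0.202, -0.654, -0.729], [0.187, 0.705, -0.684]]
{'time_s': 0.1, 'qpos': array([ 1.18539479e+00,  3.00395166e-01,  1.52148739e+00, -7.61903074e-06,
        1.32071761e+00, -6.66107330e-02]), 'joint_vel': array([-1.73546561e-03, -1.91124812e-03, -1.80393594e-03,  2.05666780e-03,
        2.49947042e-04,  1.97495767e-05]), 'tau': array([ 9.04480257e-04, -5.32647157e+01, -3.53282189e+01,  7.08872708e-02,
        2.35205685e-02, -9.26829762e-05]), 'ee_pos': array([0.17230479, 0.52207369, 0.20496762]), 'eef_rot': array([-3.14058689e+00, -5.96974861e-05,  2.82280371e+00]), 'force': array([ 0.0949587 ,  0.57692227, -0.13580868]), 'moment': array([ 0.01797697, -0.06179025, -0.03752416]), 'grip_force': 0.0, 'grip_width': 0.09404190628999859} 0.0188
```

View pics/top0.png

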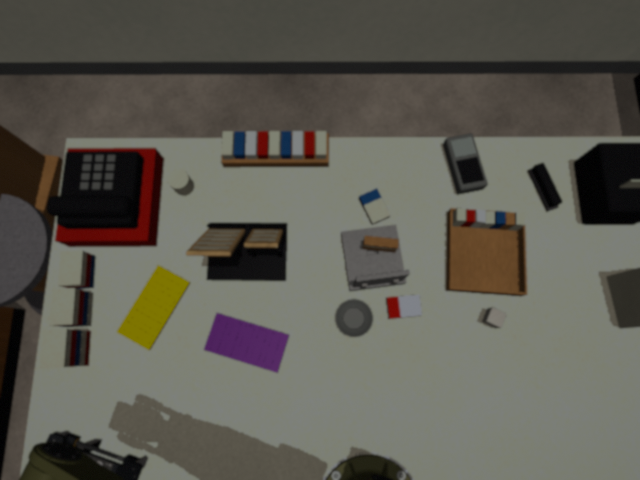

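View pics/side0.png

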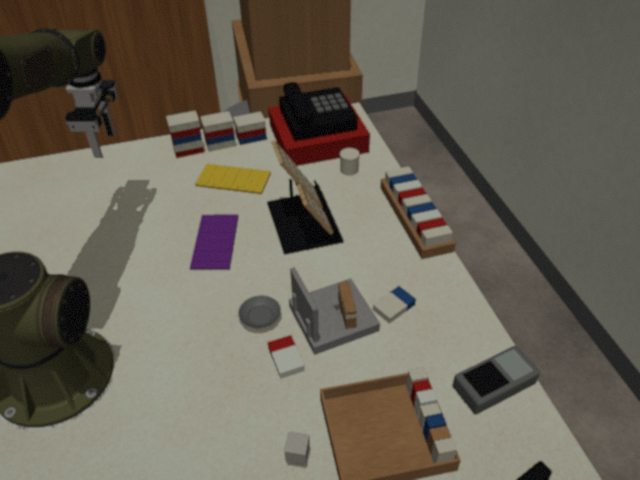

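The top view shows the stand at (375,257), carton at (380,243), tray at (486,255), and stop at (494,317). The rack's boards are at (215,242) and (263,238). Two flat look-alikes lie on the counter, yellow (154,307) and purple (246,342). In both views the left rack board (larger y) is the longer one, so I take it as the tall board and will confirm that in an enlarged crop.

```bash
cat > h.py <<'E'
from station import ctrl
import cv2,numpy as np
from scipy.spatial.transform import Rotation as Ro
def model(n):
    m=ctrl.camera_model(n); R=cv2.Rodrigues(np.array(m["rvec"],float))[0]
    return np.array(m["intrinsics"]),R,np.array(m["tvec"],float).ravel()
def ray(M,px):
    K,R,t=M; d=R.T@np.linalg.solve(K,[px[0],px[1],1.]); return -R.T@t,d
def onz(M,px,z):
    c,d=ray(M,px); return c+d*(z-c[2])/d[2]
def proj(M,P):
    K,R,t=M; p=K@(R@np.asarray(P,float)+t); return p[:2]/p[2]
def snap(n,f):
    M=model(n); im=ctrl.camera(n)[:,:,::-1].copy(); cv2.imwrite(f"pics/{f}.png",im); return M,im
E
python3 - <<'E'
import cv2,numpy as np
a=cv2.imread("pics/top0.png"); b=cv2.imread("pics/side0.png")
f=lambda im,x,y,w,h,s:cv2.convertScaleAbs(cv2.resize(im[y:y+h,x:x+w],None,fx=s,fy=s,interpolation=cv2.INTER_CUBIC),alpha=1.5)
c=np.zeros((600,800,3),np.uint8)
p=f(a,180,185,200,75,4);p2=f(a,335,185,200,75+75,4)
c[:300]=f(a,180,215,200,75,4)
c[300:600,:400]=f(a,335,215,100,75,4); c[300:600,400:]=f(a,440,250,100,75,4)
cv2.imwrite("pics/crop1.png",c)
c=np.zeros((600,800,3),np.uint8)
c[:,:400]=f(b,255,130,100,150,4); c[:,400:]=f(b,280,250,100,150,4)
cv2.imwrite("pics/crop2.png",c)
E
```

```text
(no output)
```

View pics/crop1.png

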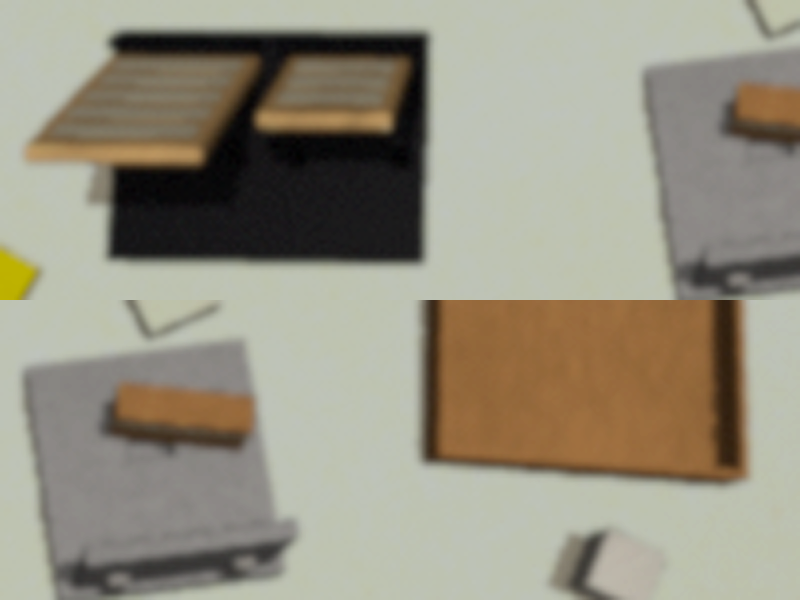

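View pics/crop2.png

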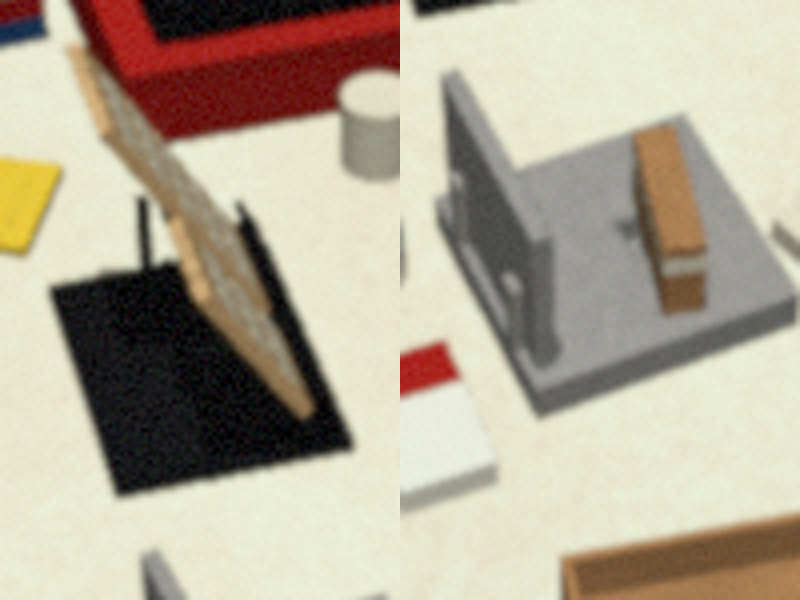

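The enlarged crop confirms that the left board (crop pixel 115,110; image 209,242) is clearly the longer and wider of the two, natural wood with paper strips and standing in the rack. The yellow and purple ones lie flat. The stand's base corners are visible in both views, the carton lies along the stand's y, and the stop is at (496,316).

Run:
```python
from h import *
T=model("top");S=model("side")
for n,M,px,z in [("st+x+y",T,(341.2,232),.028),("st+x-y",T,(395.7,225.6),.028),("st-x-y side",S,(315,347),.028),("st+x-y side",S,(379.2,324.5),.028),("st+x+y side",S,(350.5,278),.028),
 ("rk+x+y",T,(208,223.7),.01),("rk+x-y",T,(287,223.7),.01),("rk-x-y",T,(285.7,280.5),.01),("rk-x+y",T,(207.5,279.3),.01),
 ("btop L",T,(186.5,254),.205+.0),("btop R",T,(231.2,255),.205),
 ("cart",T,(364.8,243.8-12.5+.2),.086),("cart2",T,(398.2,239),.086),("cart3",T,(397.6,248.2),.086),
 ("tray fl",T,(550-.5,255),.04)]:
    print(n,onz(M,px,z).round(4))
im=cv2.imread("pics/top0.png")
def blob(x,y,w,h,f,name):
    c=im[y:y+h,x:x+w].astype(int); m=f(c).astype(np.uint8)
    cs=cv2.findContours(m,0,2)[0]; k=max(cs,key=cv2.contourArea); r=cv2.minAreaRect(k)
    print(name,cv2.contourArea(k),[ (p+[x,y]).round(1).tolist() for p in cv2.boxPoints(r)]); return cv2.boxPoints(r)+[x,y]
B=blob(355,225,55,35,lambda c:(c[...,2]-c[...,0]>40)&(c[...,2]>105),"carton")
print(np.array([onz(T,p,.086)[:2] for p in B]).round(4).tolist())
B=blob(478,300,40,40,lambda c:(c[...,2]-c[...,1]>3)&(c[...,2]>100),"stop")
print(np.array([onz(T,p,.058)[:2] for p in B]).round(4).tolist())
B=blob(440,220,95,85,lambda c:(c[...,2]-c[...,0]>35),"tray")
print(np.array([onz(T,p,.03)[:2] for p in B]).round(4).tolist())
```

```text
st+x+y [0.6802 0.0593 0.028 ]
st+x-y [ 0.6974 -0.0878  0.028 ]
st-x-y side [ 0.5472 -0.1106  0.028 ]
st+x-y side [ 0.6998 -0.0931  0.028 ]
st+x+y side [0.683  0.0581 0.028 ]
rk+x+y [0.7098 0.4225 0.01  ]
rk+x-y [0.709  0.2065 0.01  ]
rk-x-y [0.5524 0.2077 0.01  ]
rk-x+y [0.5564 0.4155 0.01  ]
btop L [0.584  0.4164 0.205 ]
btop R [0.5813 0.3155 0.205 ]
cart [0.6661 0.0014 0.086 ]
cart2 [ 0.646  -0.0831  0.086 ]
cart3 [ 0.6221 -0.0805  0.086 ]
tray fl [ 0.6124 -0.4868  0.04  ]Traceback (most recent call last):
  File "<stdin>", line 14, in <module>
  File "<stdin>", line 12, in blob
ValueError: max() iterable argument is empty
```

Stand: centre near (0.610, -0.025), yaw about 6.6°, consistent with the plate size (148 mm edge against 150, 153 against 160). I'll move above it and refine with the wrist camera.

```bash
cat >> h.py <<'E'
def pose():
    o=ctrl.get_obs(); return np.array(o["ee_pos"]),Ro.from_euler("xyz",o["eef_rot"])
def plan(targets,start=None,step=.046,ang=.145):
    """targets: list of (pos, Rotation); prints tool-frame rows (mm-rounded)"""
    p,R=start or pose()
    for P,Q in targets:
        P=np.array(P,float); w=(R.inv()*Q).as_rotvec()
        n=int(max(np.ceil(np.linalg.norm(P-p)/step),np.ceil(np.linalg.norm(w)/ang),1))
        for i in range(n):
            k=1/(n-i); w=(R.inv()*Q).as_rotvec()*k
            d=(R.inv().apply(P-p)*k).round(4); w=w.round(4)
            print(d.tolist()+w.tolist()); p=p+R.apply(d); R=R*Ro.from_rotvec(w)
        print("-- at",p.round(4),R.as_euler("xyz").round(4))
def down(yaw): return Ro.from_euler("xyz",[np.pi,0,yaw])
E
python3 - <<'E'
from h import *
plan([((.56,-.04,.33),down(1.686))],step=.049)
E
```

```text
[-0.0363, -0.0275, -0.0083, -0.0001, 0.0, 0.0758]
[-0.0383, -0.0247, -0.0083, -0.0001, 0.0, 0.0758]
[-0.04, -0.0217, -0.0083, -0.0001, 0.0, 0.0758]
[-0.0415, -0.0186, -0.0083, -0.0, 0.0, 0.0758]
[-0.0428, -0.0154, -0.0083, -0.0001, 0.0, 0.0758]
[-0.0439, -0.0121, -0.0083, -0.0, 0.0, 0.0758]
[-0.0447, -0.0087, -0.0083, -0.0, 0.0001, 0.0758]
[-0.0452, -0.0053, -0.0083, -0.0001, 0.0, 0.0758]
[-0.0455, -0.0019, -0.0083, -0.0, 0.0001, 0.0758]
[-0.0455, 0.0015, -0.0084, -0.0001, 0.0, 0.0758]
[-0.0452, 0.005, -0.0083, -0.0, 0.0001, 0.0758]
[-0.0448, 0.0084, -0.0084, -0.0001, 0.0, 0.0758]
[-0.044, 0.0118, -0.0083, -0.0, 0.0001, 0.0757]
[-0.0429, 0.015, -0.0084, -0.0001, 0.0, 0.0758]
[-0.0417, 0.0183, -0.0083, -0.0, 0.0001, 0.0757]
-- at [ 0.56 -0.04  0.33] [-3.1415 -0.      1.686 ]
```

{"name": "jog_arm", "arguments": {
  "motion": [
    [-0.036,-0.0275,-0.0083,0,0,0.076,1],
    [-0.038,-0.025,-0.0083,0,0,0.076,1],
    [-0.04,-0.022,-0.0083,0,0,0.076,1],
    [-0.0415,-0.0185,-0.0083,0,0,0.076,1],
    [-0.043,-0.0155,-0.0083,0,0,0.076,1]
  ]
}}

```text
time_s: 0.6
ee_pos: [0.3013, 0.3327, 0.2471]
eef_rot: [-3.141, 0.0, 2.44]
force: [1.0, -0.0, -0.2]
grip_width: 0.0937
grip_force: 0.0
```

{"name": "jog_arm", "arguments": {
  "motion": [
    [-0.044,-0.012,-0.0083,0,0,0.076,1],
    [-0.0445,-0.0085,-0.0083,0,0,0.076,1],
    [-0.045,-0.0055,-0.0083,0,0,0.076,1],
    [-0.0455,-0.002,-0.0083,0,0,0.076,1],
    [-0.0455,0.0015,-0.0083,0,0,0.076,1]
  ]
}}

```text
time_s: 1.1
ee_pos: [0.4302, 0.1453, 0.2888]
eef_rot: [-3.142, -0.0, 2.06]
force: [0.4, 1.7, 0.1]
grip_width: 0.0941
grip_force: 0.0
```

{"name": "jog_arm", "arguments": {
  "motion": [
    [-0.045,0.005,-0.0083,0,0,0.0755,1],
    [-0.045,0.0085,-0.0083,0,0,0.0755,1],
    [-0.044,0.012,-0.0083,0,0,0.0755,1],
    [-0.043,0.015,-0.0083,0,0,0.0755,1],
    [-0.0415,0.018,-0.0083,0,0,0.0755,1]
  ]
}}

```text
time_s: 1.6
ee_pos: [0.5592, -0.0421, 0.33]
eef_rot: [-3.141, -0.0, 1.682]
force: [-0.0, 0.2, 1.1]
grip_width: 0.0942
grip_force: 0.0
```

Run:
```python
from h import *
print(pose()[0],pose()[1].as_euler("xyz"))
M,im=snap("wrist","w1"); print((-M[1].T@M[2]).round(3),M[1].round(3).tolist())
```

```text
[ 0.5592241  -0.04208574  0.32999711] [-3.14116562e+00 -1.63818234e-04  1.68200433e+00]
[0.551 0.03  0.51 ] [[0.994, 0.111, 0.001], [0.107, -0.962, 0.25], [0.029, -0.249, -0.968]]
```

View pics/w1.png

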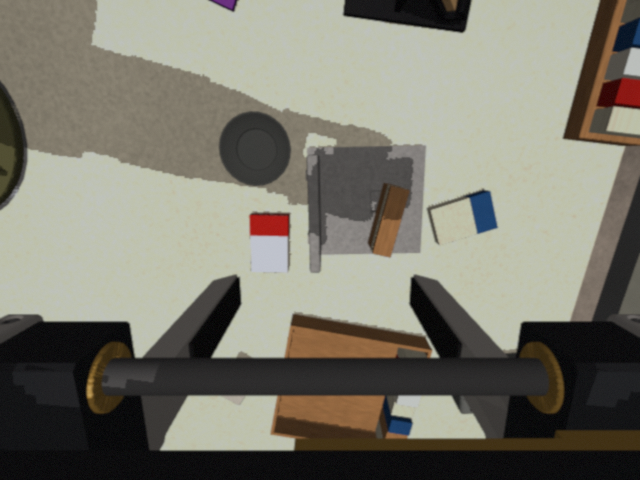

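Wrist view: stand base corners near (425,146) and (421,252), backrest top edge at (317,150)-(315,271), carton top at (390,218), front pack (270,242), dish (255,148). I'll fit the edges at sub-pixel level.

```bash
cat >> h.py <<'E'
def edge(im,rows,cols,axis,sign):
    """edge points: strongest gradient (sign) along axis (1: along columns) in window, then robust line points"""
    g=cv2.GaussianBlur(cv2.cvtColor(im,cv2.COLOR_BGR2GRAY),(0,0),1.2).astype(float)
    w=g[rows[0]:rows[1],cols[0]:cols[1]]; d=np.gradient(w,axis=axis)*sign
    if axis==0: d=d.T
    pts=[]
    for i,r in enumerate(d):
        j=int(np.argmax(r))
        if 0<j<len(r)-1 and r[j]>3:
            a,b,c=r[j-1],r[j],r[j+1]; s=j+.5*(a-c)/(a-2*b+c)
            pts.append((cols[0]+s,rows[0]+i) if axis==1 else (cols[0]+i,rows[0]+s))
    vx,vy,x0,y0=cv2.fitLine(np.array(pts,np.float32),cv2.DIST_HUBER,0,.01,.01).ravel()
    res=np.abs((np.array(pts)-[x0,y0])@[-vy,vx])
    return np.array([x0,y0]),np.array([vx,vy]),len(pts),float(np.median(res))
def isect(A,B):
    s=np.linalg.solve(np.array([A[1],-B[1]]).T,B[0]-A[0]); return A[0]+s[0]*A[1]
E
python3 - <<'E'
from h import *
M=model("wrist"); im=cv2.imread("pics/w1.png")
R=edge(im,(155,245),(413,435),1,1); U=edge(im,(138,156),(335,415),0,-1); D=edge(im,(245,262),(330,372),0,1)
print("n/res",R[2:],U[2:],D[2:])
a=onz(M,isect(R,U),.028)[:2]; b=onz(M,isect(R,D),.028)[:2]
print("corners",a.round(4),b.round(4),"len",np.linalg.norm(a-b))
v=a-b; yaw=np.arctan2(-v[0],v[1]); X=np.array([np.cos(yaw),np.sin(yaw)])
c=(a+b)/2-.08*X; print("yaw",yaw,"centre",c,"recess",c+.022*X)
hs=im.astype(int)
def rect(y0,y1,x0,x1,thr,z):
    s=hs[y0:y1,x0:x1]; m=((s[...,2]-s[...,0]>thr)).astype(np.uint8)
    k=max(cv2.findContours(m,0,2)[0],key=cv2.contourArea); k=(k+[x0,y0]).reshape(-1,2)
    W=np.array([onz(M,p,z)[:2] for p in k]); r=cv2.minAreaRect((W*1000).astype(np.float32)); print(r,[p.tolist() for p in cv2.boxPoints(cv2.minAreaRect(k.astype(np.float32))).round(1)]); return r
rect(175,265,360,415,35,.086)
rect(175,265,360,415,55,.086)
rect(310,445,268,440,50,.04)
print(hs[190:250:10,372:412:3,2].tolist())
E
```

```text
n/res (83, 0.056986243934034064) (78, 0.2645497875554282) (42, 0.05961165021766264)
corners [0.6873 0.0541] [ 0.7056 -0.0959] len 0.15110076448502313
yaw 0.12150147572046516 centre [ 0.61705082 -0.03057747] recess [ 0.63888863 -0.02791101]
((643.40771484375, -46.5508918762207), (87.63671112060547, 24.777873992919922), 83.1376724243164) [[371.1000061035156, 252.60000610351562], [390.3999938964844, 185.10000610351562], [409.20001220703125, 190.5], [389.8999938964844, 258.0]]
((641.3505859375, -64.4593505859375), (50.20316696166992, 23.175588607788086), 83.05587005615234) [[372.20001220703125, 252.5], [382.70001220703125, 214.3000030517578], [400.29998779296875, 219.10000610351562], [389.8999938964844, 257.29998779296875]]
((598.7710571289062, -383.4901123046875), (180.95465087890625, 82.65562438964844), 5.837564945220947) [[271.0, 396.0], [383.0, 396.0], [383.0, 439.0], [271.0, 439.0]]
[[74, 75, 72, 64, 53, 70, 77, 88, 87, 87, 86, 86, 84, 113], [82, 79, 69, 51, 69, 78, 93, 90, 90, 88, 87, 88, 84, 123], [80, 66, 54, 69, 73, 92, 88, 89, 91, 86, 91, 131, 136, 136], [124, 55, 68, 92, 138, 141, 135, 134, 128, 139, 132, 137, 137, 137], [59, 68, 87, 144, 142, 141, 153, 148, 146, 139, 137, 133, 134, 135], [62, 83, 146, 146, 143, 146, 148, 147, 129, 133, 135, 136, 131, 130]]
```

Run:
```python
from h import *
plan([((.643,-.047,.29),down(1.45)),((.643,-.047,.055),down(1.45))],step=.048)
```

```text
[-0.0043, 0.0405, 0.02, -0.0001, 0.0006, 0.112]
[0.0002, 0.0407, 0.02, -0.0, 0.0006, 0.112]
-- at [ 0.643 -0.047  0.29 ] [-3.1416  0.      1.45  ]
[0.0, 0.0, 0.047, -0.0, 0.0, -0.0]
[0.0, 0.0, 0.047, -0.0, 0.0, -0.0]
[0.0, 0.0, 0.047, -0.0, 0.0, -0.0]
[0.0, 0.0, 0.047, -0.0, 0.0, -0.0]
[0.0, 0.0, 0.047, -0.0, 0.0, -0.0]
-- at [ 0.643 -0.047  0.055] [-3.1416  0.      1.45  ]
```

{"name": "jog_arm", "arguments": {
  "motion": [
    [-0.004,0.0405,0.02,0,0.001,0.112,1],
    [0,0.0405,0.02,0,0,0.112,1],
    [0,0,0.04,0,0,0,1],
    [0,0,0.04,0,0,0,1],
    [0,0,0.04,0,0,0,1]
  ]
}}

```text
time_s: 2.15
ee_pos: [0.6395, -0.0393, 0.1676]
eef_rot: [-3.14, -0.001, 1.461]
force: [0.6, -0.3, -0.3]
grip_width: 0.094
grip_force: 0.0
```

{"name": "jog_arm", "arguments": {
  "motion": [
    [0,0,0.04,0,0,0,1],
    [0,0,0.035,0,0,0,1],
    [0,0,0.025,0,0,0,1],
    [0,0,0.015,0,0,0,1],
    [0,0,0,0,0,0,1]
  ]
}}

```text
time_s: 2.65
ee_pos: [0.6388, -0.0391, 0.053]
eef_rot: [-3.138, -0.001, 1.461]
force: [0.5, -0.5, 0.6]
grip_width: 0.0939
grip_force: 0.0
```

{"name": "jog_arm", "arguments": {
  "motion": [
    [0,0,0,0,0,0,-1],
    [0,0,0,0,0,0,-1],
    [0,0,0,0,0,0,-1],
    [0,0,0,0,0,0,-1],
    [0,0,0,0,0,0,-1]
  ],
  "squeeze": 10
}}

```text
time_s: 3.15
ee_pos: [0.6398, -0.0393, 0.0554]
eef_rot: [3.141, -0.001, 1.461]
force: [-0.2, -0.1, -0.6]
grip_width: 0.0571
grip_force: 0.0
```

{"name": "jog_arm", "arguments": {
  "motion": [
    [0,0,0,0,0,0,-1],
    [0,0,0,0,0,0,-1],
    [0,0,0,0,0,0,-1],
    [0,0,0,0,0,0,-1],
    [0,0,0,0,0,0,-1]
  ]
}}

```text
time_s: 3.65
ee_pos: [0.6398, -0.0393, 0.055]
eef_rot: [3.142, -0.001, 1.461]
force: [-0.3, -0.7, 0.7]
grip_width: 0.0238
grip_force: 10.0
```

{"name": "jog_arm", "arguments": {
  "motion": [
    [0,0,0,0,0,0,-1],
    [0,0,-0.01,0,0,0,-1],
    [0,0,-0.03,0,0,0,-1],
    [0,0,-0.04,0,0,0,-1],
    [0,0,-0.04,0,0,0,-1]
  ]
}}

```text
time_s: 4.15
ee_pos: [0.6394, -0.0393, 0.1768]
eef_rot: [-3.141, -0.001, 1.461]
force: [0.6, -0.0, -1.9]
grip_width: 0.0241
grip_force: 10.0
```

Run:
```python
from h import *
o=ctrl.get_obs();print(o["grip_width"],o["grip_force"])
M,im=snap("wrist","w2"); cv2.imwrite("pics/t2.png",ctrl.camera("top")[:,:,::-1])
T=model("top")
# tray corners read from crop1/top0: left wall outer (448,209)?,bottom-left (446.5,291), bottom-right (525,294)
for px in [(446,291),(525.5,294.5)]: print(onz(T,px,.04).round(4))
```

```text
0.024132950903158517 9.999992698431015
[ 0.5188 -0.2084  0.04  ]
[ 0.5089 -0.4125  0.04  ]
```

View pics/w2.png

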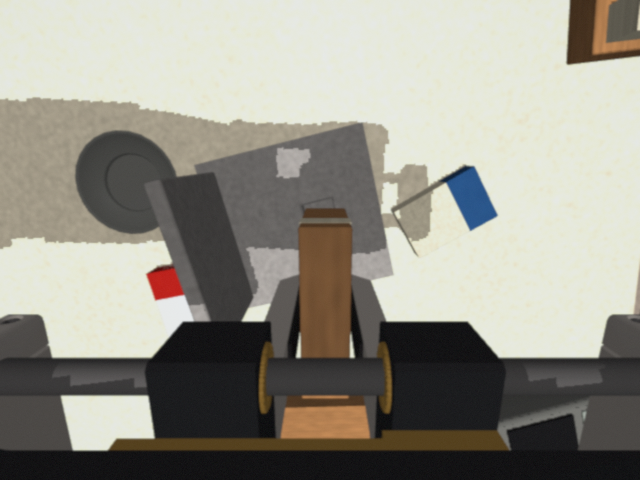

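The carton is held (24 mm), and the recess mouth is visible behind it at about (318,203). The stand, dish and packs are undisturbed. Next, to the tray.

Run:
```python
from h import *
plan([((.602,-.305,.177),down(1.52)),((.602,-.305,.035),down(1.52))],step=.042)
T=model("top"); print(onz(T,(496.6,317.3),.058))
print(onz(T,(491.75,306.75),.058),onz(T,(506.75,315),.058),onz(T,(502,325.5),.058),onz(T,(486,322),.058))
```

```text
[-0.0383, -0.0015, 0.0006, 0.0013, -0.0001, -0.0084]
[-0.0383, -0.0018, 0.0007, 0.0014, -0.0001, -0.0084]
[-0.0383, -0.0021, 0.0007, 0.0013, -0.0001, -0.0084]
[-0.0383, -0.0025, 0.0007, 0.0014, -0.0001, -0.0084]
[-0.0382, -0.0028, 0.0007, 0.0013, -0.0001, -0.0084]
[-0.0382, -0.0031, 0.0006, 0.0014, -0.0001, -0.0083]
[-0.0382, -0.0034, 0.0007, 0.0013, -0.0, -0.0084]
-- at [ 0.602 -0.305  0.177] [ 3.1416 -0.      1.52  ]
[0.0, -0.0, 0.0355, 0.0, -0.0, 0.0]
[0.0, -0.0, 0.0355, 0.0, -0.0, 0.0]
[0.0, -0.0, 0.0355, 0.0, -0.0, 0.0]
[0.0, -0.0, 0.0355, 0.0, -0.0, 0.0]
-- at [ 0.602 -0.305  0.035] [ 3.1416 -0.      1.52  ]
[ 0.44991807 -0.32595453  0.058     ]
[ 0.47624738 -0.31615425  0.058     ] [ 0.45551078 -0.35196409  0.058     ] [ 0.42962696 -0.33757212  0.058     ] [ 0.438419   -0.29836532  0.058     ]
```

{"name": "jog_arm", "arguments": {
  "motion": [
    [-0.0385,-0.002,0,0.001,0,-0.0085,-1],
    [-0.0385,-0.002,0,0.001,0,-0.0085,-1],
    [-0.0385,-0.002,0,0,0,-0.0085,-1],
    [-0.0385,-0.002,0,0,0,-0.0085,-1],
    [-0.0385,-0.003,0,0,0,-0.0085,-1]
  ]
}}

```text
time_s: 4.75
ee_pos: [0.6104, -0.2314, 0.1745]
eef_rot: [-3.139, -0.001, 1.504]
force: [0.7, -0.3, -0.5]
grip_width: 0.0241
grip_force: 10.0
```

{"name": "jog_arm", "arguments": {
  "motion": [
    [-0.038,-0.003,0,0,0,-0.0085,-1],
    [-0.038,-0.003,0,0,0,-0.0085,-1],
    [0,0,0.045,0,0,0,-1],
    [0,0,0.045,0,0,0,-1],
    [0,0,0.03,0,0,0,-1]
  ]
}}

```text
time_s: 5.25
ee_pos: [0.5985, -0.305, 0.0511]
eef_rot: [-3.136, -0.003, 1.52]
force: [0.1, -0.1, -0.6]
grip_width: 0.0238
grip_force: 10.0
```

{"name": "jog_arm", "arguments": {
  "motion": [
    [0,0,0.015,0,0,0,-1],
    [0,0,0.007,0,0,0,-1],
    [0,0,0,0,0,0,-1],
    [0,0,0,0,0,0,-0.2]
  ]
}}

```text
time_s: 5.65
ee_pos: [0.6008, -0.3057, 0.0345]
eef_rot: [3.141, 0.0, 1.521]
force: [0.4, -0.2, 0.4]
grip_width: 0.029
grip_force: 0.0
```

{"name": "jog_arm", "arguments": {
  "motion": [
    [0,0,0,0,0,0,0],
    [0,0,0,0,0,0,0.2],
    [0,0,-0.03,0,0,0,0.3],
    [0,0,-0.045,0,0,0,0.3],
    [0,0,-0.045,0,0,0,1]
  ]
}}

```text
time_s: 6.15
ee_pos: [0.6, -0.3054, 0.1544]
eef_rot: [-3.139, -0.001, 1.521]
force: [1.1, -0.1, 1.1]
grip_width: 0.0652
grip_force: 0.0
```

{"name": "jog_arm", "arguments": {
  "motion": [
    [-0.026,-0.028,-0.035,0,0,0,1],
    [-0.026,-0.028,-0.035,0,0,0,1],
    [-0.026,-0.028,-0.035,0,0,0,1],
    [-0.026,-0.028,-0.025,0,0,0,1],
    [-0.02,-0.028,-0.02,0,0,0,1]
  ]
}}

```text
time_s: 6.65
ee_pos: [0.4562, -0.4211, 0.3016]
eef_rot: [-3.141, 0.001, 1.52]
force: [-1.1, -0.5, 0.4]
grip_width: 0.0944
grip_force: 0.0
```

{"name": "jog_arm", "arguments": {
  "motion": [
    [0,0,0,0,0,0,1],
    [0,0,0,0,0,0,1]
  ]
}}

```text
time_s: 6.85
ee_pos: [0.4574, -0.4201, 0.2997]
eef_rot: [-3.14, -0.0, 1.52]
force: [0.3, 0.7, -1.5]
grip_width: 0.094
grip_force: 0.0
```

Run:
```python
from h import *
print(pose()[0],pose()[1].as_euler("xyz"))
M,im=snap("wrist","w3"); print(proj(M,(.45,-.326,.058)))
```

```text
[ 0.45737152 -0.42012605  0.29969112] [-3.14042379e+00 -4.75427866e-04  1.51963550e+00]
[314.38167115 137.02619623]
```

View pics/w3.png

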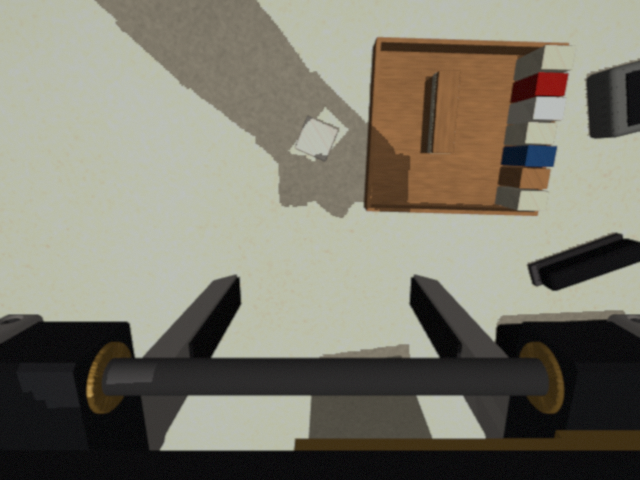

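The carton stands in the tray (436,112). The stop is at (318,138) in the arm's shadow, next to the tray.

Run:
```python
from h import *
M=model("wrist"); im=cv2.imread("pics/w3.png")
for y in range(108,170,4): print(y,[ "%d,%d"%(im[y,x,2],int(im[y,x,2])-int(im[y,x,0])) for x in range(284,356,4)])
```

```text
108 ['127,21', '123,20', '132,22', '127,22', '132,22', '132,21', '129,22', '124,20', '128,20', '130,22', '166,18', '131,22', '129,22', '128,21', '125,21', '127,21', '125,20', '177,13']
112 ['125,22', '129,22', '128,22', '126,21', '129,21', '132,22', '132,22', '129,22', '131,22', '157,18', '186,14', '185,17', '134,19', '129,22', '124,21', '126,21', '129,21', '131,21']
116 ['132,23', '129,20', '129,22', '129,23', '132,21', '126,22', '105,14', '125,20', '136,22', '186,20', '187,17', '186,13', '186,12', '134,21', '133,23', '130,21', '131,22', '129,22']
120 ['130,23', '123,20', '124,19', '124,22', '130,23', '119,19', '123,12', '185,15', '150,14', '139,19', '183,15', '186,10', '188,9', '185,14', '137,20', '130,23', '126,21', '127,21']
124 ['128,22', '129,21', '128,21', '126,20', '131,22', '116,12', '185,10', '187,14', '187,12', '186,12', '167,15', '130,17', '157,15', '186,11', '185,17', '138,21', '128,22', '130,21']
128 ['129,22', '126,21', '126,21', '134,22', '130,22', '176,9', '187,12', '187,9', '186,15', '187,10', '185,11', '187,16', '173,15', '137,17', '183,14', '186,12', '151,16', '12
[... 1138 characters left out ...]
4,19', '133,21', '127,20', '185,25', '165,15', '103,10', '106,11', '113,10', '121,19', '130,21', '128,21', '128,20', '129,21', '134,22', '126,21']
160 ['128,21', '127,21', '126,21', '127,21', '125,20', '128,21', '131,20', '175,17', '133,20', '116,19', '98,12', '128,21', '127,22', '130,22', '133,23', '130,22', '128,21', '128,21']
164 ['129,21', '131,22', '130,21', '125,20', '125,21', '126,21', '124,22', '125,21', '131,22', '126,21', '129,23', '130,22', '127,21', '128,21', '126,21', '131,23', '122,20', '128,21']
168 ['125,21', '125,20', '124,19', '125,21', '127,21', '129,22', '123,21', '128,21', '126,20', '134,22', '125,21', '126,22', '128,21', '129,22', '129,21', '128,21', '128,21', '126,21']
```

Run:
```python
from h import *
M=model("wrist"); im=cv2.imread("pics/w3.png")
g=im[100:175,280:360,2]
for t in(172,180):
  m=((g>t)).astype(np.uint8); m=cv2.morphologyEx(m,cv2.MORPH_OPEN,np.ones((5,5),np.uint8))
  n,l,s,c=cv2.connectedComponentsWithStats(m,connectivity=4); i=l[138-100,315-280]
  k=max(cv2.findContours((l==i).astype(np.uint8),0,1)[0],key=cv2.contourArea).reshape(-1,2)+[280,100]
  W=np.array([onz(M,p,.058)[:2] for p in k])*1000
  print(cv2.minAreaRect(W.astype(np.float32)),cv2.minAreaRect(k.astype(np.float32)),s[i])
```

```text
((451.92352294921875, -327.0022888183594), (36.461849212646484, 36.47679138183594), 63.77189636230469) ((315.9913635253906, 138.35345458984375), (31.513547897338867, 32.43269348144531), 23.198591232299805) [ 18  21  37  33 921]
((451.9952087402344, -327.0489807128906), (35.50879669189453, 35.275753021240234), 63.545806884765625) ((316.0689697265625, 138.32757568359375), (30.454036712646484, 31.753902435302734), 21.801406860351562) [ 18  21  37  33 872]
```

Run:
```python
from h import *
plan([((.4525,-.327,.13),down(1.112)),((.4525,-.327,.023),down(1.112))],step=.042)
```

```text
[0.0184, -0.0019, 0.0338, -0.0005, -0.0002, 0.0818]
[0.0182, -0.0034, 0.0338, -0.0005, -0.0002, 0.0818]
[0.0178, -0.0049, 0.0338, -0.0005, -0.0002, 0.0817]
[0.0173, -0.0064, 0.0338, -0.0005, -0.0002, 0.0818]
[0.0168, -0.0078, 0.0337, -0.0005, -0.0002, 0.0817]
-- at [ 0.4525 -0.327   0.13  ] [-3.1415 -0.      1.112 ]
[0.0, -0.0, 0.0357, -0.0, -0.0, 0.0]
[0.0, -0.0, 0.0357, -0.0, -0.0, 0.0]
[0.0, -0.0, 0.0356, -0.0, -0.0, 0.0]
-- at [ 0.4525 -0.327   0.023 ] [-3.1415 -0.      1.112 ]
```

{"name": "jog_arm", "arguments": {
  "motion": [
    [0.0184,-0.002,0.034,-0.0005,0,0.082,0.2],
    [0.0182,-0.0035,0.034,-0.0005,0,0.082,0.2],
    [0.0178,-0.005,0.034,0,0,0.082,0.2],
    [0.0173,-0.0065,0.034,0,0,0.082,0.2],
    [0.0168,-0.008,0.034,0,0,0.082,0.2]
  ]
}}

```text
time_s: 7.4
ee_pos: [0.452, -0.3251, 0.1271]
eef_rot: [-3.139, -0.001, 1.109]
force: [1.3, 0.4, -0.2]
grip_width: 0.0584
grip_force: 0.0
```

{"name": "jog_arm", "arguments": {
  "motion": [
    [0,0,0.02,0,0,0,0.2],
    [0,0,0.02,0,0,0,0.2]
  ]
}}

```text
time_s: 7.6
ee_pos: [0.4521, -0.3253, 0.0873]
eef_rot: [-3.138, -0.001, 1.113]
force: [0.0, -0.1, 0.5]
grip_width: 0.0569
grip_force: 0.0
```

Run:
```python
from h import *
plan([((.4525,-.327,.023),down(1.112))],step=.03)
```

```text
[-0.0005, 0.0005, 0.0214, -0.0011, -0.0004, 0.0004]
[-0.0004, 0.0004, 0.0215, -0.0011, -0.0003, 0.0003]
[-0.0005, 0.0004, 0.0214, -0.0012, -0.0004, 0.0004]
-- at [ 0.4525 -0.327   0.023 ] [3.1415 0.     1.112 ]
```

{"name": "jog_arm", "arguments": {
  "motion": [
    [-0.0005,0.0005,0.025,0,0,0,0.2],
    [-0.0005,0.0005,0.025,0,0,0,0.2],
    [0,0,0.016,0,0,0,0.2],
    [0,0,0,0,0,0,-1],
    [0,0,0,0,0,0,-1]
  ],
  "squeeze": 25
}}

```text
time_s: 8.1
ee_pos: [0.4524, -0.3278, 0.0232]
eef_rot: [-3.139, -0.001, 1.112]
force: [0.2, -0.1, 1.0]
grip_width: 0.0438
grip_force: 0.0
```

{"name": "jog_arm", "arguments": {
  "motion": [
    [0,0,0,0,0,0,-1],
    [0,0,0,0,0,0,-1],
    [0,0,0,0,0,0,-1]
  ]
}}

```text
time_s: 8.4
ee_pos: [0.4522, -0.3286, 0.0238]
eef_rot: [-3.141, -0.0, 1.111]
force: [-0.1, 0.9, -1.0]
grip_width: 0.0398
grip_force: 25.0
```

{"name": "jog_arm", "arguments": {
  "motion": [
    [0,0,-0.02,0,0,0,-1],
    [0,0,-0.03,0,0,0,-1],
    [0,0,-0.04,0,0,0,-1],
    [0,0,-0.045,0,0,0,-1],
    [0,0,-0.03,0,0,0,-1]
  ]
}}

```text
time_s: 8.9
ee_pos: [0.4525, -0.329, 0.1919]
eef_rot: [3.14, 0.0, 1.111]
force: [-0.7, -0.5, -1.5]
grip_width: 0.0397
grip_force: 25.0
```

Run:
```python
from h import *
print(pose()[0],ctrl.get_obs()["grip_width"])
# viewing pose: stand in view, stop held; TCP 0.1 toward -y of recess
plan([((.60,-.16,.26),down(1.112))],step=.047)
```

```text
[ 0.45249327 -0.32900099  0.19185305] 0.039711459680033825
[0.0434, 0.0114, -0.0136, 0.0004, 0.0001, -0.0003]
[0.0434, 0.0115, -0.0136, 0.0004, 0.0, -0.0003]
[0.0434, 0.0115, -0.0136, 0.0003, 0.0001, -0.0002]
[0.0433, 0.0115, -0.0137, 0.0004, 0.0, -0.0003]
[0.0434, 0.0114, -0.0136, 0.0003, 0.0001, -0.0002]
-- at [ 0.6  -0.16  0.26] [ 3.1415 -0.      1.112 ]
```

Run:
```python
from h import *
plan([((.625,-.11,.29),down(1.692))],step=.045)
```

```text
[0.039, 0.0082, -0.014, 0.0002, 0.0001, -0.083]
[0.0382, 0.0114, -0.014, 0.0003, 0.0001, -0.0831]
[0.0371, 0.0145, -0.014, 0.0002, 0.0001, -0.083]
[0.0357, 0.0176, -0.014, 0.0003, 0.0001, -0.0831]
[0.0342, 0.0205, -0.014, 0.0002, 0.0001, -0.083]
[0.0323, 0.0232, -0.0141, 0.0002, 0.0001, -0.0831]
[0.0303, 0.0258, -0.014, 0.0003, 0.0002, -0.083]
-- at [ 0.625 -0.11   0.29 ] [-3.1416 -0.      1.692 ]
```

{"name": "jog_arm", "arguments": {
  "motion": [
    [0.039,0.008,-0.014,0,0,-0.083,-1],
    [0.038,0.0115,-0.014,0,0,-0.083,-1],
    [0.037,0.0145,-0.014,0,0,-0.083,-1],
    [0.0355,0.0175,-0.014,0,0,-0.083,-1],
    [0.034,0.0205,-0.014,0,0,-0.083,-1]
  ]
}}

```text
time_s: 9.4
ee_pos: [0.5759, -0.1715, 0.2593]
eef_rot: [-3.141, -0.001, 1.529]
force: [-0.3, -1.0, -0.1]
grip_width: 0.0399
grip_force: 25.0
```

{"name": "jog_arm", "arguments": {
  "motion": [
    [0.0325,0.023,-0.014,0,0,-0.083,-1],
    [0.0305,0.026,-0.014,0,0,-0.083,-1],
    [0,0,0,0,0,0,-1],
    [0,0,0,0,0,0,-1]
  ]
}}

```text
time_s: 9.8
ee_pos: [0.6246, -0.1095, 0.2862]
eef_rot: [-3.141, -0.001, 1.693]
force: [-0.5, -0.0, -1.5]
grip_width: 0.0396
grip_force: 25.0
```

Run:
```python
from h import *
p,R=pose(); print(p,R.as_euler("xyz"))
M,im=snap("wrist","w4")
X=np.array([np.cos(.1215),np.sin(.1215),0]);Y=np.array([-X[1],X[0],0]);C=np.array([.617,-.0306,.028])
for a,b in[(80,75),(80,-75),(36.5,14.5),(36.5,-14.5),(7.5,14.5),(7.5,-14.5)]: print(a,b,proj(M,C+X*a/1e3+Y*b/1e3).round(1))
for a in(-1,1):
  for b in(-1,1): print("head",a,b,proj(M,p+R.apply([.02*a,.02*b,-.0345])).round(1))
```

```text
[ 0.62460167 -0.10954427  0.28623189] [-3.14050308e+00 -1.04697372e-03  1.69252076e+00]
80 75 [394.9  83.6]
80 -75 [388.9 210.9]
36.5 14.5 [356.5 137.7]
36.5 -14.5 [356.  162.2]
7.5 14.5 [332.6 137.7]
7.5 -14.5 [332.5 162.2]
head -1 -1 [282.8 357.2]
head -1 1 [367.1 357.1]
head 1 -1 [280.1 277.6]
head 1 1 [369.9 277.5]
```

View pics/w4.png

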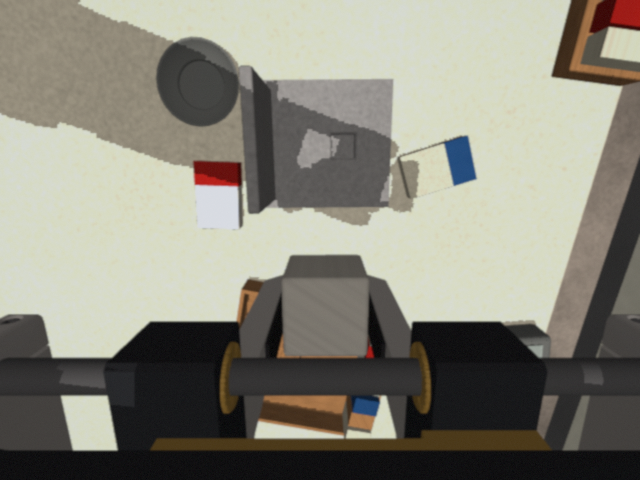

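The held stop's head sits at about (283-369, 276-357) and the recess shows at (331-355, 133-158). The packs and dish are where they were. I'll measure both from this settled image.

Run:
```python
from h import *
M=model("wrist"); im=cv2.imread("pics/w4.png"); p,R=pose()
Rr=edge(im,(95,185),(383,402),1,1); U=edge(im,(70,90),(300,385),0,-1); D=edge(im,(198,216),(300,340),0,1)
print(Rr[2:],U[2:],D[2:])
a=onz(M,isect(Rr,U),.028)[:2]; b=onz(M,isect(Rr,D),.028)[:2]
v=a-b; yaw=np.arctan2(-v[0],v[1]); X=np.array([np.cos(yaw),np.sin(yaw)])
c=(a+b)/2-.08*X; print(a,b,"len",np.linalg.norm(v),"yaw",yaw,"centre",c,"recess",c+.022*X)
g=cv2.cvtColor(im,cv2.COLOR_BGR2GRAY)
print("cols"); 
for y in(140,146,152): print(list(g[y,324:364]))
print("rows")
for x in(338,343,348): print(list(g[124:168,x]))
print("head",[int(v) for v in g[266:290,325]],[int(v) for v in g[320,274:292]],[int(v) for v in g[320,360:380]])
```

```text
(87, 0.12393345630789813) (85, 0.06869559183178353) (37, 0.5892712922732579)
[0.68392474 0.05780255] [ 0.70200337 -0.09024344] len 0.14914574758854196 yaw 0.12151333867084246 centre [ 0.61355395 -0.02591761] recess [ 0.63539173 -0.02325089]
cols
[np.uint8(149), np.uint8(152), np.uint8(154), np.uint8(154), np.uint8(152), np.uint8(141), np.uint8(127), np.uint8(124), np.uint8(137), np.uint8(150), np.uint8(154), np.uint8(152), np.uint8(151), np.uint8(149), np.uint8(143), np.uint8(119), np.uint8(97), np.uint8(90), np.uint8(88), np.uint8(90), np.uint8(92), np.uint8(89), np.uint8(92), np.uint8(90), np.uint8(92), np.uint8(91), np.uint8(91), np.uint8(91), np.uint8(88), np.uint8(81), np.uint8(70), np.uint8(71), np.uint8(80), np.uint8(89), np.uint8(92), np.uint8(93), np.uint8(92), np.uint8(91), np.uint8(90), np.uint8(90)]
[np.uint8(152), np.uint8(152), np.uint8(152), np.uint8(152), np.uint8(150), np.uint8(145), np.uint8(126), np.uint8(114), np.uint8(128), np.uint8(145), np.uint8(147), np.uint8(142), np.uint8(122), np.uint8(101), np.uint8(93), np.uint8(91), np.uint8(89), np.uint8(87), np.uint8(8
[... 2316 characters left out ...]
 np.uint8(93), np.uint8(92), np.uint8(92), np.uint8(92), np.uint8(91), np.uint8(90), np.uint8(89), np.uint8(87), np.uint8(86), np.uint8(89), np.uint8(90), np.uint8(90), np.uint8(91), np.uint8(91), np.uint8(90), np.uint8(91), np.uint8(91), np.uint8(92), np.uint8(90), np.uint8(88), np.uint8(86), np.uint8(84), np.uint8(88), np.uint8(91), np.uint8(92), np.uint8(92), np.uint8(92), np.uint8(93), np.uint8(93), np.uint8(90)]
head [78, 81, 80, 80, 80, 79, 79, 80, 80, 79, 83, 90, 102, 110, 116, 118, 119, 121, 120, 120, 119, 120, 120, 118] [14, 8, 12, 9, 10, 10, 13, 29, 58, 90, 108, 115, 119, 120, 119, 120, 118, 117] [119, 119, 120, 120, 120, 116, 105, 83, 52, 22, 12, 10, 9, 11, 14, 14, 15, 30, 54, 70]
```

Run:
```python
from h import *
M=model("wrist")
print(onz(M,(342.7,146),.028), np.linalg.norm(onz(M,(331,146),.028)-onz(M,(354.3,146),.028)),np.linalg.norm(onz(M,(343,133.3),.028)-onz(M,(343,158.6),.028)))
plan([((.6355,-.0233,.17),down(.1215)),((.6355,-.0233,.075),down(.1215))],step=.045)
print(ctrl.get_obs()["qpos"].round(2))
```

```text
[ 0.63563765 -0.02422897  0.028     ] 0.02843288570179362 0.02969547539716458
[0.0077, 0.002, 0.0105, -0.0002, 0.0, 0.1427]
[0.0079, 0.0009, 0.0106, -0.0002, 0.0, 0.1427]
[0.008, -0.0003, 0.0105, -0.0002, 0.0, 0.1427]
[0.0078, -0.0014, 0.0106, -0.0002, 0.0, 0.1427]
[0.0076, -0.0025, 0.0105, -0.0002, 0.0, 0.1427]
[0.0071, -0.0036, 0.0106, -0.0002, 0.0, 0.1427]
[0.0066, -0.0045, 0.0105, -0.0002, 0.0, 0.1427]
[0.0058, -0.0054, 0.0106, -0.0002, 0.0001, 0.1427]
[0.005, -0.0062, 0.0105, -0.0002, 0.0, 0.1427]
[0.0041, -0.0069, 0.0106, -0.0002, 0.0001, 0.1427]
[0.003, -0.0074, 0.0105, -0.0001, 0.0, 0.1426]
-- at [ 0.6354 -0.0233  0.17  ] [-3.1415  0.      0.1215]
[0.0, 0.0, 0.0317, -0.0, 0.0, 0.0]
[0.0, 0.0, 0.0317, -0.0, 0.0, 0.0]
[0.0001, 0.0, 0.0316, -0.0, 0.0, 0.0]
-- at [ 0.6355 -0.0233  0.075 ] [-3.1415  0.      0.1215]
[-0.23  0.45  1.13  0.    1.56 -0.35]
```

{"name": "jog_arm", "arguments": {
  "motion": [
    [0.0077,0.002,0.0105,0,0,0.143,-1],
    [0.008,0.001,0.0105,0,0,0.143,-1],
    [0.008,-0.0005,0.0105,0,0,0.143,-1],
    [0.008,-0.0015,0.0105,0,0,0.143,-1],
    [0.0075,-0.0025,0.0105,0,0,0.143,-1]
  ]
}}

```text
time_s: 10.35
ee_pos: [0.6288, -0.0713, 0.2333]
eef_rot: [-3.14, 0.0, 0.968]
force: [-0.5, -1.3, -1.0]
grip_width: 0.0401
grip_force: 25.0
```

{"name": "jog_arm", "arguments": {
  "motion": [
    [0.007,-0.0035,0.0105,0,0,0.143,-1],
    [0.0065,-0.0045,0.0105,0,0,0.143,-1],
    [0.006,-0.0055,0.0105,0,0,0.143,-1],
    [0.005,-0.006,0.0105,0,0,0.143,-1],
    [0.004,-0.007,0.0105,0,0,0.143,-1]
  ]
}}

```text
time_s: 10.85
ee_pos: [0.6341, -0.0319, 0.1808]
eef_rot: [-3.14, 0.001, 0.253]
force: [0.9, 0.0, -0.7]
grip_width: 0.0402
grip_force: 25.0
```

{"name": "jog_arm", "arguments": {
  "motion": [
    [0.003,-0.0075,0.0105,0,0,0.143,-1],
    [0,0,0.03,0,0,0,-1],
    [0,0,0.03,0,0,0,-1],
    [0,0,0.02,0,0,0,-1],
    [0,0,0,0,0,0,-1]
  ]
}}

```text
time_s: 11.35
ee_pos: [0.6336, -0.0238, 0.0879]
eef_rot: [-3.139, 0.006, 0.117]
force: [-1.1, 0.8, -0.5]
grip_width: 0.0398
grip_force: 25.0
```

Run:
```python
from h import *
p,R=pose(); print(p,R.as_euler("xyz"))
plan([((.6355,-.0237,.061),down(.1215))])
M,im=snap("wrist","w5")
X=np.array([np.cos(.1215),np.sin(.1215),0]);Y=np.array([-X[1],X[0],0]);C=np.array([.6355,-.0237,.028])-.022*X
for a,b in[(80,75),(80,-75)]: print(a,b,proj(M,C+X*a/1e3+Y*b/1e3).round(1))
```

```text
[ 0.63356365 -0.02378029  0.08790888] [-3.13935428  0.00626077  0.11669822]
[0.0021, 0.0002, 0.0269, -0.0023, 0.0063, -0.0048]
-- at [ 0.6355 -0.0237  0.061 ] [ 3.1415 -0.      0.1215]
80 75 [214.8 174.7]
80 -75 [435.4 173.6]
```

View pics/w5.png

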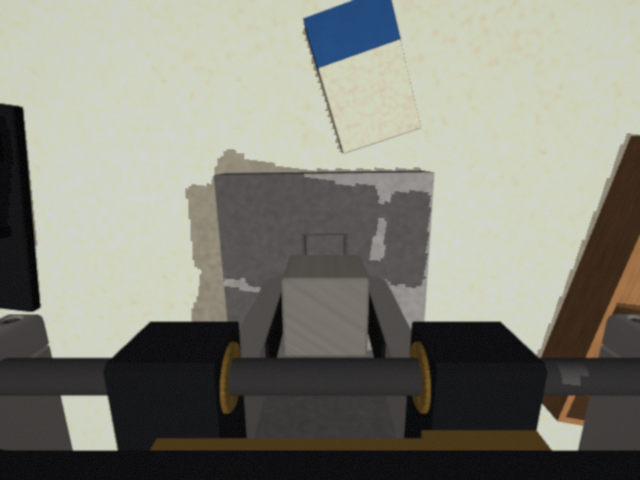

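The recess is visible just beyond the stop at (305-347, 234), and the base's far edge is at row ~172. I'll measure it from this close view.

Run:
```python
from h import *
M=model("wrist"); im=cv2.imread("pics/w5.png"); p,R=pose()
F=edge(im,(163,181),(330,425),0,-1)
L=edge(im,(185,265),(207,232),1,-1); Rr=edge(im,(185,240),(422,440),1,1)
print(F,L,Rr)
a=onz(M,isect(F,L),.028)[:2]; b=onz(M,isect(F,Rr),.028)[:2]; v=a-b; yaw=np.arctan2(-v[0],v[1]); X=np.array([np.cos(yaw),np.sin(yaw)])
print(a,b,np.linalg.norm(v),"yaw",yaw,"recess",(a+b)/2-.058*X)
g=cv2.cvtColor(im,cv2.COLOR_BGR2GRAY).astype(int)
print(g[226:244,[318,325,332]].T.tolist()); print(g[245,298:356].tolist())
m=onz(M,(326,234.5),.028); print("far edge mid",m, m[:2]-.0145*X)
```

```text
(array([366.9    , 169.31154], dtype=float32), array([ 0.99996084, -0.00885026], dtype=float32), 95, 0.37437013593871626) (array([218.08937, 227.1    ], dtype=float32), array([0.09248986, 0.99571365], dtype=float32), 80, 0.060162049212619174) (array([430.6247, 211.1   ], dtype=float32), array([ 0.07600013, -0.9971078 ], dtype=float32), 55, 0.27240692657483123)
[0.68759945 0.06004055] [ 0.70652061 -0.09011244] 0.15134044660544113 yaw 0.12535186346276525 recess [ 0.63951511 -0.02228733]
[[85, 85, 88, 89, 89, 90, 88, 79, 74, 78, 84, 87, 87, 85, 85, 85, 86, 85], [85, 84, 83, 83, 83, 83, 83, 77, 74, 79, 82, 84, 83, 84, 87, 86, 88, 90], [85, 85, 86, 85, 85, 86, 84, 77, 75, 81, 84, 87, 87, 88, 88, 88, 89, 86]]
[86, 86, 86, 83, 78, 73, 65, 60, 74, 82, 85, 86, 84, 86, 86, 86, 87, 87, 84, 85, 87, 86, 87, 87, 87, 88, 87, 87, 86, 86, 86, 87, 88, 87, 88, 87, 89, 87, 86, 83, 82, 84, 84, 84, 81, 70, 64, 67, 73, 75, 82, 84, 86, 86, 86, 87, 89, 87]
far edge mid [ 0.65209498 -0.0222437   0.028     ] [ 0.63770875 -0.02405655]
```

{"name": "jog_arm", "arguments": {
  "motion": [
    [0.002,0,0.009,0,0,0,-1],
    [0,0,0.009,0,0,0,-1],
    [0,0,0,0,0,0,-1],
    [0,0,0,0,0,0,-1],
    [0,0,0,0,0,0,-1]
  ]
}}

```text
time_s: 11.9
ee_pos: [0.6378, -0.0224, 0.0734]
eef_rot: [-3.141, 0.0, 0.119]
force: [-0.2, -0.4, -2.3]
grip_width: 0.0394
grip_force: 25.0
```

Run:
```python
from h import *
p,R=pose(); print(p,R.as_euler("xyz"))
M,im=snap("wrist","w6"); g=cv2.cvtColor(im,cv2.COLOR_BGR2GRAY).astype(int)
q=proj(M,(.637+.0145,-.0236+.0017,.028)); print("pred far edge mid",q)
r=int(q[1]); 
for c in(315,325,335): print(r-14,g[r-14:r+14,c].tolist())
print(g[r+8,295:356].tolist())
for a in(-1,1):
  for b in(-1,1): print("head",a,b,proj(M,p+R.apply([.02*a,.02*b,-.0345])).round(1))
print(g[266:290,325].tolist(),g[320,274:292].tolist(),g[320,360:376].tolist())
```

```text
[ 0.6377778  -0.02241406  0.07341213] [-3.14058780e+00  2.21867789e-04  1.18879554e-01]
pred far edge mid [326.80407588 245.7050964 ]
231 [84, 85, 86, 85, 86, 85, 86, 85, 87, 88, 89, 89, 89, 87, 76, 74, 83, 86, 88, 88, 87, 86, 87, 83, 79, 78, 78, 77]
231 [83, 81, 82, 83, 83, 84, 85, 85, 85, 84, 84, 85, 85, 82, 74, 74, 79, 82, 84, 84, 85, 86, 86, 86, 79, 77, 77, 76]
231 [88, 91, 89, 87, 88, 86, 85, 85, 87, 88, 86, 87, 86, 82, 76, 76, 84, 86, 87, 89, 88, 91, 87, 85, 79, 76, 77, 77]
[85, 85, 84, 84, 84, 83, 80, 74, 71, 62, 62, 74, 83, 85, 87, 87, 87, 88, 88, 88, 87, 84, 83, 84, 85, 85, 86, 88, 86, 86, 86, 87, 88, 87, 87, 88, 86, 85, 88, 88, 87, 88, 88, 85, 87, 86, 84, 85, 83, 82, 72, 63, 68, 73, 76, 82, 89, 88, 87, 87, 86]
head -1 -1 [283.1 357. ]
head -1 1 [367.5 356.9]
head 1 -1 [280.3 277.2]
head 1 1 [370.2 277.1]
[77, 77, 77, 77, 78, 77, 78, 75, 78, 77, 78, 88, 98, 107, 112, 114, 116, 118, 118, 117, 115, 115, 116, 115] [14, 8, 9, 7, 12, 7, 13, 24, 57, 88, 103, 109, 116, 116, 116, 115, 115, 115] [116, 116, 116, 116, 115, 112, 103, 82, 50, 24, 12, 11, 10, 3, 9, 9]
```

{"name": "jog_arm", "arguments": {
  "motion": [
    [-0.0005,0.0004,0.008,0,0,-0.003,-1],
    [0,0,0.007,0,0,0,-1],
    [0,0,0.004,0,0,0,-1],
    [0,0,0.002,0,0,0,-1],
    [0,0,0.002,0,0,0,-1]
  ]
}}

```text
time_s: 12.45
ee_pos: [0.6371, -0.0229, 0.0497]
eef_rot: [-3.14, 0.001, 0.122]
force: [-0.4, 0.3, -1.3]
grip_width: 0.0401
grip_force: 25.0
```

{"name": "jog_arm", "arguments": {
  "motion": [
    [0,0,0.002,0,0,0,-1],
    [0,0,0.001,0,0,0,-1],
    [0,0,0,0,0,0,-1]
  ]
}}

```text
time_s: 12.75
ee_pos: [0.637, -0.0228, 0.0468]
eef_rot: [-3.14, 0.001, 0.122]
force: [0.5, 0.2, -1.2]
grip_width: 0.04
grip_force: 25.0
```

It is entering without contact. Continue down.

{"name": "jog_arm", "arguments": {
  "motion": [
    [0,0,0.003,0,0,0,-1],
    [0,0,0.003,0,0,0,-1],
    [0,0,0.003,0,0,0,-1],
    [0,0,0.002,0,0,0,-1],
    [0,0,0.001,0,0,0,-1]
  ]
}}

```text
time_s: 13.25
ee_pos: [0.637, -0.0228, 0.0346]
eef_rot: [-3.14, 0.001, 0.122]
force: [-0.2, -0.6, 0.0]
grip_width: 0.0395
grip_force: 25.0
```

{"name": "jog_arm", "arguments": {
  "motion": [
    [0,0,0.001,0,0,0,-1],
    [0,0,0.001,0,0,0,-1],
    [0,0,0.0005,0,0,0,-1],
    [0,0,0,0,0,0,-1]
  ]
}}

```text
time_s: 13.65
ee_pos: [0.6373, -0.0228, 0.0338]
eef_rot: [-3.141, 0.0, 0.122]
force: [-5.1, 0.5, 11.6]
grip_width: 0.0397
grip_force: 25.0
```

Seated: contact at TCP z = 33.8 mm, against 33.5 mm expected. Release, and go look at the board.

{"name": "jog_arm", "arguments": {
  "motion": [
    [0,0,0,0,0,0,0],
    [0,0,0,0,0,0,0.2],
    [0,0,0,0,0,0,0.2],
    [0,0,-0.01,0,0,0,0.2],
    [0,0,-0.03,0,0,0,0.2]
  ]
}}

```text
time_s: 14.15
ee_pos: [0.6357, -0.0228, 0.0707]
eef_rot: [-3.139, 0.006, 0.122]
force: [-0.0, -0.3, 0.2]
grip_width: 0.0562
grip_force: 0.0
```

{"name": "jog_arm", "arguments": {
  "motion": [
    [0,0,-0.045,0,0,0,0.2],
    [0,0,-0.045,0,0,0,0.2],
    [0,0,-0.045,0,0,0,0.2],
    [0,0,-0.045,0,0,0,0.2],
    [0,0,0,0,0,0,0.2]
  ]
}}

```text
time_s: 14.65
ee_pos: [0.6388, -0.0232, 0.2603]
eef_rot: [3.14, -0.01, 0.122]
force: [-0.1, 0.4, 0.7]
grip_width: 0.0563
grip_force: 0.0
```

Run:
```python
from h import *
p,R=pose(); print(p)
M,im=snap("wrist","w7")
# stop head top at z .068 if seated
for a in(-1,1):
  for b in(-1,1): print(proj(M,(.637+.02*a,-.0227+.02*b,.068)).round(0))
plan([((.60,.26,.36),down(1.57))],step=.047)
```

```text
[ 0.63883725 -0.02322041  0.26032787]
[340. 247.]
[304. 243.]
[345. 212.]
[308. 207.]
[-0.0003, -0.0286, -0.0104, 0.0004, -0.0004, -0.1448]
[0.0038, -0.0283, -0.0104, 0.0004, -0.0004, -0.1448]
[0.0079, -0.0275, -0.0104, 0.0004, -0.0004, -0.1448]
[0.0118, -0.026, -0.0103, 0.0004, -0.0004, -0.1448]
[0.0154, -0.0241, -0.0103, 0.0004, -0.0004, -0.1448]
[0.0187, -0.0216, -0.0103, 0.0004, -0.0004, -0.1448]
[0.0216, -0.0187, -0.0104, 0.0004, -0.0004, -0.1449]
[0.0241, -0.0154, -0.0103, 0.0003, -0.0005, -0.1448]
[0.026, -0.0117, -0.0104, 0.0004, -0.0004, -0.1449]
[0.0275, -0.0079, -0.0104, 0.0003, -0.0005, -0.1448]
-- at [0.6  0.26 0.36] [3.1416 0.     1.57  ]
```

{"name": "jog_arm", "arguments": {
  "motion": [
    [0,-0.0285,-0.0105,0,0,-0.145,1],
    [0.004,-0.0285,-0.0105,0,0,-0.145,1],
    [0.008,-0.0275,-0.0105,0,0,-0.145,1],
    [0.012,-0.026,-0.0105,0,0,-0.145,1],
    [0.0155,-0.024,-0.0105,0,0,-0.145,1]
  ]
}}

```text
time_s: 15.2
ee_pos: [0.6188, 0.1199, 0.3042]
eef_rot: [-3.139, 0.001, 0.853]
force: [-0.7, -0.4, 1.0]
grip_width: 0.0921
grip_force: 0.0
```

{"name": "jog_arm", "arguments": {
  "motion": [
    [0.019,-0.0215,-0.0105,0,0,-0.145,1],
    [0.0215,-0.0185,-0.0105,0,0,-0.145,1],
    [0.024,-0.0155,-0.0105,0,0,-0.145,1],
    [0.026,-0.012,-0.0105,0,0,-0.145,1],
    [0.0275,-0.008,-0.0105,0,0,-0.145,1]
  ]
}}

```text
time_s: 15.7
ee_pos: [0.5996, 0.2615, 0.3569]
eef_rot: [-3.139, -0.0, 1.578]
force: [-0.0, 0.3, 0.0]
grip_width: 0.0945
grip_force: 0.0
```

{"name": "jog_arm", "arguments": {
  "motion": [
    [0,0,0,0,0,0,1],
    [0,0,0,0,0,0,1],
    [0,0,0,0,0,0,1]
  ]
}}

```text
time_s: 16.0
ee_pos: [0.6002, 0.2594, 0.3566]
eef_rot: [-3.139, -0.0, 1.569]
force: [0.3, 0.1, -0.3]
grip_width: 0.0943
grip_force: 0.0
```

Run:
```python
from h import *
p,R=pose(); print(p,R.as_euler("xyz"))
M,im=snap("wrist","w8")
hsv=cv2.cvtColor(im,cv2.COLOR_BGR2HSV)
f=np.array([.682,.368,.032]); z=np.array([-.5,0,.866])
for s in(.102,.2):
  for b in(-.05,.05): print("board",s,b,proj(M,f+z*s+[0,b,0]).round(1))
b=im.astype(int)
m=((b[...,2]-b[...,0]>30)&(b[...,2]>90)).astype(np.uint8); m[300:]=0
for k in cv2.findContours(m,0,2)[0]:
    if cv2.contourArea(k)>150: print(cv2.contourArea(k),cv2.boundingRect(k),cv2.approxPolyDP(k,4,True).reshape(-1,2).tolist())
```

```text
[0.60024256 0.25944118 0.35663571] [-3.13894831e+00 -2.77438430e-04  1.56911318e+00]
board 0.102 -0.05 [351.2 167.9]
board 0.102 0.05 [352.7  75.2]
board 0.2 -0.05 [305.6 171.1]
board 0.2 0.05 [303.7  53.2]
977.0 (523, 278, 53, 21) [[525, 282], [523, 298], [571, 298], [575, 279]]
1170.0 (536, 187, 57, 26) [[592, 190], [540, 190], [536, 211], [587, 212]]
2784.5 (338, 183, 49, 74) [[386, 183], [340, 189], [339, 255], [384, 235]]
1816.5 (505, 111, 92, 189) [[595, 111], [529, 113], [505, 299], [512, 299], [523, 216], [531, 210], [525, 207], [527, 190], [539, 188], [528, 185], [530, 167], [586, 165], [533, 163], [533, 144], [591, 140], [536, 139], [537, 120], [554, 116], [554, 136], [557, 116], [590, 116]]
8321.5 (305, 53, 88, 118) [[306, 54], [306, 170], [386, 166], [392, 91], [321, 56]]
3923.0 (187, 0, 132, 60) [[187, 0], [289, 59], [318, 0]]
```

Run:
```python
from h import *
M=model("wrist"); im=cv2.imread("pics/w8.png")
print([tuple(int(v) for v in im[110,x]) for x in range(294,322)])
f=np.array([.682,.368,.032]); z=np.array([-.5,0,.866]); n=np.array([.866,0,.5])
for t in(-.005,.005): print(t,proj(M,f+z*.2+n*t),proj(M,f+z*.2+n*t+[.003,0,0]))
print([im[y,312].tolist() for y in list(range(48,62,2))+list(range(162,178,2))])
```

```text
[(187, 207, 202), (139, 153, 151), (73, 79, 77), (42, 41, 42), (37, 35, 38), (40, 39, 40), (38, 36, 39), (38, 38, 39), (40, 40, 40), (38, 39, 40), (48, 55, 65), (68, 95, 119), (93, 135, 169), (105, 153, 193), (108, 157, 198), (105, 154, 195), (105, 155, 196), (105, 155, 195), (105, 154, 195), (104, 152, 192), (98, 142, 180), (84, 123, 156), (75, 111, 140), (73, 108, 137), (73, 108, 136), (74, 108, 137), (74, 108, 136), (73, 108, 137)]
-0.005 [299.97946692 114.76406114] [303.27226717 114.7569292 ]
0.005 [309.23960769 114.10337585] [312.58416282 114.09612415]
[[191, 217, 215], [195, 218, 215], [188, 211, 209], [127, 166, 195], [109, 161, 205], [112, 163, 206], [109, 160, 204], [67, 98, 125], [70, 102, 128], [69, 101, 126], [69, 100, 127], [64, 95, 120], [31, 40, 50], [16, 14, 15], [16, 16, 17]]
```

```bash
cat >> h.py <<'E'
def lean(yaw,th): return down(np.pi/2+yaw)*Ro.from_rotvec([-th,0,0])
E
python3 - <<'E'
from h import *
Q=lean(-.012,np.pi/6); print(Q.as_matrix().round(3).tolist(),Q.as_euler("xyz"))
z=-Q.as_matrix()[:,2]; top=np.array([.587,.367,.205])
plan([(top+z*.075,Q),(top-z*.045,Q)],step=.04)
E
```

```text
[[0.012, 0.866, 0.5], [1.0, -0.01, -0.006], [0.0, 0.5, -0.866]] [2.61799388 0.         1.55879633]
[0.027, -0.0127, 0.0218, -0.1315, -0.0008, 0.0025]
[0.027, -0.0155, 0.0199, -0.1315, -0.0008, 0.0025]
[0.0269, -0.018, 0.0177, -0.1315, -0.0008, 0.0025]
[0.027, -0.0203, 0.0151, -0.1314, -0.0007, 0.0025]
-- at [0.5495 0.3675 0.2699] [ 2.618  -0.      1.5588]
[-0.0, 0.0, 0.04, -0.0, -0.0, 0.0]
[-0.0, 0.0, 0.04, -0.0, -0.0, 0.0]
[-0.0, 0.0, 0.04, -0.0, -0.0, 0.0]
-- at [0.6095 0.3668 0.166 ] [ 2.618  -0.      1.5588]
```

{"name": "jog_arm", "arguments": {
  "motion": [
    [0.027,-0.0125,0.018,-0.1315,0,0.0025,1],
    [0.027,-0.0155,0.016,-0.1315,0,0.0025,1],
    [0.027,-0.018,0.014,-0.1315,0,0.0025,1],
    [0.027,-0.02,0.012,-0.1315,0,0.0025,1],
    [0,0,0,0,0,0,1]
  ]
}}

```text
time_s: 16.55
ee_pos: [0.5429, 0.37, 0.2804]
eef_rot: [2.619, -0.001, 1.565]
force: [0.7, -0.4, -0.3]
grip_width: 0.0937
grip_force: 0.0
```

Run:
```python
from h import *
Q=lean(-.012,np.pi/6); p,R=pose(); print(p,R.as_euler("xyz"),ctrl.get_obs()["qpos"].round(2))
z=-Q.as_matrix()[:,2]; top=np.array([.587,.367,.205])
M,im=snap("wrist","w9")
n=Q.as_matrix()[:,1]
for t in(-.005,.005): print([proj(M,top+n*t+[0,b,0]).round(1).tolist() for b in(-.05,0,.05)])
b=im.astype(int); m=((b[...,2]-b[...,0]>30)&(b[...,2]>90)).astype(np.uint8); m[300:]=0
for k in cv2.findContours(m,0,2)[0]:
    if cv2.contourArea(k)>800: print(cv2.boundingRect(k),cv2.approxPolyDP(k,4,True).reshape(-1,2).tolist())
plan([(top-z*.045,Q)],step=.04)
```

```text
[0.54293491 0.3700172  0.28036999] [ 2.61871346e+00 -5.32928131e-04  1.56540266e+00] [ 0.67  0.28  1.46 -0.38  1.01  0.81]
[[319.5, 309.6], [318.9, 252.4], [318.3, 189.7]]
[[331.4, 309.6], [331.4, 252.4], [331.3, 189.8]]
(420, 186, 48, 92) [[466, 186], [434, 186], [428, 191], [420, 259], [425, 277], [434, 267], [434, 196], [466, 191]]
(318, 177, 15, 123) [[323, 177], [318, 299], [330, 299], [332, 190]]
(311, 0, 164, 71) [[311, 0], [313, 43], [472, 69], [473, 41], [455, 45], [364, 26], [339, 17], [339, 0]]
(0, 0, 250, 140) [[0, 0], [0, 24], [69, 61], [67, 68], [74, 64], [211, 139], [249, 62], [167, 0]]
[-0.0005, -0.0006, 0.0334, -0.0003, -0.001, 0.001]
[-0.0005, -0.0006, 0.0334, -0.0004, -0.001, 0.001]
[-0.0005, -0.0006, 0.0334, -0.0003, -0.0011, 0.0009]
[-0.0004, -0.0006, 0.0335, -0.0004, -0.001, 0.001]
-- at [0.6095 0.3667 0.1661] [ 2.618  -0.      1.5588]
```

The edge face of the board matches prediction to about 1 px. Go down and grip.

{"name": "jog_arm", "arguments": {
  "motion": [
    [-0.0005,-0.0006,0.035,0,-0.001,0.001,1],
    [-0.0005,-0.0006,0.035,0,-0.001,0.001,1],
    [-0.0005,-0.0006,0.034,0,-0.001,0.001,1],
    [-0.0005,-0.0006,0.027,0,-0.001,0.001,1],
    [0,0,0,0,0,0,0]
  ],
  "squeeze": 10
}}

```text
time_s: 17.1
ee_pos: [0.6119, 0.3636, 0.1672]
eef_rot: [2.622, 0.001, 1.553]
force: [0.4, -0.3, -0.1]
grip_width: 0.0887
grip_force: 0.0
```

{"name": "jog_arm", "arguments": {
  "motion": [
    [0,0,0,0,0,0,-1],
    [0,0,0,0,0,0,-1],
    [0,0,0,0,0,0,-1],
    [0,0,0,0,0,0,-1],
    [0,0,0,0,0,0,-1]
  ]
}}

```text
time_s: 17.6
ee_pos: [0.6104, 0.3666, 0.1713]
eef_rot: [2.616, -0.003, 1.557]
force: [1.0, 0.1, 0.4]
grip_width: 0.0494
grip_force: 0.0
```

{"name": "jog_arm", "arguments": {
  "motion": [
    [0,0,0,0,0,0,-1],
    [0,0,0,0,0,0,-1],
    [0,0,0,0,0,0,-1],
    [0,0,0,0,0,0,-1],
    [0,0,0,0,0,0,-1]
  ]
}}

```text
time_s: 18.1
ee_pos: [0.6104, 0.3663, 0.1704]
eef_rot: [2.617, -0.002, 1.557]
force: [-2.1, -0.3, -2.4]
grip_width: 0.0101
grip_force: 9.8
```

{"name": "jog_arm", "arguments": {
  "motion": [
    [0,0,0,0,0,0,-1],
    [0,0,-0.01,0,0,0,-1],
    [0,0,-0.02,0,0,0,-1],
    [0,0,-0.03,0,0,0,-1],
    [0,0,-0.03,0,0,0,-1]
  ],
  "squeeze": 30
}}

```text
time_s: 18.6
ee_pos: [0.5645, 0.3666, 0.2495]
eef_rot: [2.617, -0.002, 1.557]
force: [0.5, 0.6, -0.8]
grip_width: 0.01
grip_force: 30.0
```

{"name": "jog_arm", "arguments": {
  "motion": [
    [0,0,-0.03,0,0,0,-1],
    [0,0,-0.025,0,0,0,-1],
    [0,0,0,0,0,0,-1],
    [0,0,0,0,0,0,-1]
  ]
}}

```text
time_s: 19.0
ee_pos: [0.5378, 0.3671, 0.2957]
eef_rot: [2.617, -0.002, 1.557]
force: [0.2, -0.1, -2.2]
grip_width: 0.0099
grip_force: 30.0
```

Run:
```python
from h import *
p,R=pose(); o=ctrl.get_obs(); print(p,R.as_euler("xyz"),o["grip_width"],o["force"],o["qpos"].round(2))
M,im=snap("wrist","w10"); im2=ctrl.camera("side")[:,:,::-1].copy(); cv2.imwrite("pics/s10.png",im2)
S=model("side"); A=R.as_matrix(); 
for s,nm in((.042,"top"),(-.158,"bot")):
    for b in(-.05,.05): P=p-A[:,2]*s+A[:,0]*b; print(nm,b,P.round(3),proj(S,P).round(1),proj(M,P).round(1))
b=im2.astype(int)[90:300,200:400]; m=((b[...,2]-b[...,0]>25)&(b[...,2]-b[...,0]<110)&(b[...,2]>80)).astype(np.uint8)
for k in cv2.findContours(m,0,2)[0]:
    if cv2.contourArea(k)>150: print(cv2.boundingRect(k),(cv2.approxPolyDP(k,3,True).reshape(-1,2)+[200,90]).tolist())
# lean target on the stand
yaw=.122; X=np.array([np.cos(yaw),np.sin(yaw),0]); C=np.array([.637,-.0227,0])-.022*X
th=.4714; print("centre",C)
```

```text
[0.53776972 0.36710457 0.29573478] [ 2.61666541e+00 -2.30170588e-03  1.55708315e+00] 0.009870548856347548 [ 0.22728307 -0.1392889  -2.21048714] [ 0.67  0.25  1.45 -0.38  1.04  0.82]
top -0.05 [0.516 0.317 0.332] [248.  123.6] [324.6 421.9]
top 0.05 [0.517 0.417 0.332] [240.4 101.5] [324.5 213.5]
bot -0.05 [0.616 0.316 0.159] [293.9 175.9] [324.5 277.6]
bot 0.05 [0.618 0.416 0.159] [285.  153.4] [324.4 179.7]
(97, 94, 36, 50) [[298, 184], [303, 204], [331, 233]]
(0, 73, 71, 32) [[200, 186], [261, 194], [270, 170], [206, 163], [200, 176], [207, 164], [269, 173], [260, 191], [205, 183]]
(42, 20, 56, 66) [[242, 110], [250, 128], [244, 131], [251, 130], [292, 175], [292, 167], [297, 165], [291, 164], [285, 151], [289, 167], [283, 155], [278, 154], [275, 139], [271, 136], [273, 148]]
(68, 3, 103, 57) [[370, 134], [351, 104], [355, 102], [345, 93], [358, 117], [358, 128], [351, 132], [294, 141], [278, 106], [268, 107], [286, 149], [366, 134], [369, 143]]
centre [ 0.61516352 -0.02537735  0.        ]
```

```bash
cat >> h.py <<'E'
YAW=.122; XS=np.array([np.cos(YAW),np.sin(YAW),0]); CS=np.array([.637,-.0227,0])-.022*XS
def place(g,th,h,s=.158,y=0):
    bx=.002-g-.01*np.cos(th); o=np.array([bx+.005*np.cos(th),.028+h+.005*np.sin(th)])+s*np.array([-np.sin(th),np.cos(th)])
    return CS+XS*o[0]+np.array([-XS[1],XS[0],0])*y+[0,0,o[1]], lean(YAW,th)
E
python3 - <<'E'
from h import *
im=cv2.imread("pics/w10.png"); print([int(v) for v in im[200:226,325,2]],[int(v) for v in im[213:225:3,318:332,2].ravel()])
p,R=pose()
for h in(.16,.03,0):print(place(.004,.42,h)[0])
plan([(p+[0,0,.06],R),place(.004,.42,.16)],step=.042)
E
```

```text
[107, 104, 105, 106, 105, 105, 106, 105, 105, 107, 126, 174, 213, 227, 232, 233, 232, 232, 232, 233, 232, 231, 232, 231, 231, 230] [226, 227, 227, 228, 227, 228, 227, 227, 227, 227, 227, 227, 227, 227, 231, 231, 232, 231, 232, 231, 231, 232, 232, 232, 232, 232, 232, 232, 231, 230, 231, 231, 231, 232, 232, 233, 232, 232, 232, 232, 232, 232, 228, 229, 229, 229, 230, 231, 231, 232, 232, 232, 233, 232, 232, 232]
[ 0.54469959 -0.03401685  0.33430685]
[ 0.54469959 -0.03401685  0.20430685]
[ 0.54469959 -0.03401685  0.17430685]
[0.0, 0.015, -0.026, 0.0, 0.0, 0.0]
[0.0, 0.015, -0.026, 0.0, 0.0, 0.0]
-- at [0.538  0.3667 0.3543] [ 2.6185e+00 -7.0000e-04  1.5565e+00]
[-0.0401, 0.0001, 0.0023, 0.0103, 0.0061, -0.0122]
[-0.0401, -0.0004, 0.0021, 0.0103, 0.0061, -0.0122]
[-0.0401, -0.0008, 0.0019, 0.0103, 0.0061, -0.0122]
[-0.0401, -0.0013, 0.0016, 0.0103, 0.0061, -0.0122]
[-0.04, -0.0018, 0.0014, 0.0103, 0.0062, -0.0122]
[-0.04, -0.0023, 0.0012, 0.0103, 0.0061, -0.0122]
[-0.04, -0.0027, 0.0009, 0.0103, 0.0062, -0.0122]
[-0.04, -0.0032, 0.0007, 0.0103, 0.0061, -0.0121]
[-0.04, -0.0037, 0.0005, 0.0103, 0.0062, -0.0122]
[-0.0399, -0.0042, 0.0003, 0.0103, 0.0061, -0.0121]
-- at [ 0.5447 -0.034   0.3343] [2.7216 0.     1.6928]
```

{"name": "jog_arm", "arguments": {
  "motion": [
    [0,0.015,-0.026,0,0,0,-1],
    [0,0.015,-0.026,0,0,0,-1],
    [-0.02,0,0.002,0.01,0.006,-0.012,-1],
    [-0.04,0,0.002,0.01,0.006,-0.012,-1],
    [-0.04,-0.0005,0.002,0.01,0.006,-0.012,-1]
  ]
}}

```text
time_s: 19.6
ee_pos: [0.5405, 0.2659, 0.3485]
eef_rot: [2.649, 0.001, 1.598]
force: [2.0, -0.2, -2.5]
grip_width: 0.01
grip_force: 30.0
```

{"name": "jog_arm", "arguments": {
  "motion": [
    [-0.04,-0.001,0.002,0.01,0.006,-0.012,-1],
    [-0.04,-0.001,0.0015,0.01,0.006,-0.012,-1],
    [-0.04,-0.002,0.0015,0.01,0.006,-0.012,-1],
    [-0.04,-0.002,0.001,0.01,0.006,-0.012,-1],
    [-0.04,-0.003,0.001,0.01,0.006,-0.012,-1]
  ]
}}

```text
time_s: 20.1
ee_pos: [0.5462, 0.065, 0.3388]
eef_rot: [2.699, 0.0, 1.664]
force: [0.8, -0.3, -1.5]
grip_width: 0.01
grip_force: 30.0
```

{"name": "jog_arm", "arguments": {
  "motion": [
    [-0.04,-0.003,0.0005,0.01,0.006,-0.012,-1],
    [-0.04,-0.0035,0.0005,0.01,0.006,-0.012,-1],
    [-0.02,-0.004,0,0,0,0,-1],
    [0,0,0,0,0,0,-1],
    [0,0,0,0,0,0,-1]
  ]
}}

```text
time_s: 20.6
ee_pos: [0.5477, -0.0338, 0.3338]
eef_rot: [2.718, -0.001, 1.689]
force: [-0.5, 0.4, -1.2]
grip_width: 0.0099
grip_force: 30.0
```

Run:
```python
from h import *
p,R=pose(); o=ctrl.get_obs(); print(p,R.as_euler("xyz"),o["grip_width"],o["force"])
plan([place(.004,.42,.10,y=-.0007),place(.004,.42,.012,y=-.0007)],step=.03)
M,im=snap("wrist","w11")
# check: stand features seen from this view
for nm,P in {"+x+y":CS+XS*.08+np.array([-XS[1],XS[0],0])*.075+[0,0,.028],"-x+y":CS-XS*.08+np.array([-XS[1],XS[0],0])*.075+[0,0,.028],"brest":CS-XS*.063+np.array([-XS[1],XS[0],0])*.065+[0,0,.138]}.items(): print(nm,proj(M,P).round(1))
```

```text
[ 0.54766443 -0.03379817  0.33383445] [ 2.71828625e+00 -1.20373667e-03  1.68939279e+00] 0.009890024647545232 [-0.52157715  0.42968376 -1.22130822]
[-0.0003, -0.0136, 0.0265, 0.0017, 0.0001, -0.0018]
[-0.0003, -0.0135, 0.0266, 0.0016, 0.0002, -0.0018]
-- at [ 0.5448 -0.0347  0.2743] [ 2.7216 -0.      1.6928]
[-0.0, -0.012, 0.0268, 0.0, -0.0, 0.0]
[-0.0, -0.0119, 0.0268, 0.0, -0.0, 0.0]
[-0.0, -0.012, 0.0267, 0.0, -0.0, 0.0]
-- at [ 0.5448 -0.0347  0.1863] [ 2.7216 -0.      1.6928]
+x+y [330.6 153.5]
-x+y [216.8 153.7]
brest [249.6 163.3]
```

Run:
```python
from h import *
im=cv2.imread("pics/w11.png"); g=cv2.cvtColor(im,cv2.COLOR_BGR2GRAY).astype(int)
for c in(265,280,300): print(c,g[142:166,c].tolist())
for r in(160,170,180): print(r,g[r,305:350].tolist()); print(g[r,235:260].tolist())
```

```text
265 [213, 212, 211, 211, 212, 211, 212, 210, 211, 212, 201, 165, 140, 132, 107, 88, 83, 83, 83, 85, 85, 83, 83, 85]
280 [211, 213, 214, 212, 212, 212, 213, 212, 210, 202, 166, 140, 140, 145, 146, 147, 149, 147, 136, 107, 86, 82, 82, 83]
300 [212, 213, 212, 213, 211, 210, 209, 211, 210, 200, 163, 139, 140, 144, 144, 145, 143, 141, 143, 142, 139, 138, 136, 137]
160 [142, 141, 142, 141, 140, 138, 137, 138, 140, 141, 142, 144, 143, 142, 140, 136, 135, 137, 137, 137, 136, 134, 135, 136, 146, 175, 201, 212, 212, 212, 212, 214, 212, 211, 213, 212, 211, 212, 213, 214, 212, 211, 212, 212, 211]
[85, 84, 83, 84, 86, 83, 85, 85, 84, 83, 81, 82, 81, 86, 83, 86, 85, 85, 85, 84, 84, 81, 81, 79, 83]
170 [139, 138, 142, 142, 140, 140, 139, 140, 140, 139, 140, 140, 137, 135, 132, 132, 134, 137, 138, 137, 137, 137, 138, 140, 149, 177, 201, 211, 212, 214, 211, 212, 212, 212, 212, 212, 213, 213, 213, 212, 212, 213, 213, 212, 211]
[64, 66, 79, 88, 90, 86, 83, 81, 82, 80, 82, 80, 77, 71, 78, 82, 83, 84, 86, 85, 85, 86, 86, 87, 88]
180 [136, 133, 134, 138, 141, 141, 142, 139, 136, 134, 135, 136, 135, 133, 123, 106, 90, 84, 84, 82, 83, 84, 85, 86, 108, 159, 197, 211, 214, 212, 213, 213, 212, 212, 211, 211, 211, 210, 210, 211, 212, 211, 211, 211, 213]
[64, 65, 67, 76, 82, 82, 82, 81, 81, 80, 82, 82, 82, 78, 76, 81, 84, 85, 84, 84, 84, 84, 87, 87, 89]
```

{"name": "jog_arm", "arguments": {
  "motion": [
    [-0.0003,-0.0135,0.0265,0.0015,0,-0.002,-1],
    [-0.0003,-0.0135,0.0265,0.0015,0,-0.002,-1],
    [0,-0.012,0.027,0,0,0,-1],
    [0,0,0,0,0,0,-1],
    [0,0,0,0,0,0,-1]
  ]
}}

```text
time_s: 21.15
ee_pos: [0.5453, -0.0337, 0.2468]
eef_rot: [2.719, 0.001, 1.696]
force: [-0.5, 0.4, -0.3]
grip_width: 0.0099
grip_force: 30.0
```

Run:
```python
from h import *
plan([place(.004,.42,.012)],step=.02)
```

```text
[-0.0001, -0.0063, 0.0137, 0.0005, -0.0001, 0.0007]
[-0.0, -0.0064, 0.0137, 0.0005, -0.0, 0.0007]
[-0.0001, -0.0063, 0.0137, 0.0006, -0.0001, 0.0008]
[-0.0, -0.0063, 0.0138, 0.0005, -0.0, 0.0007]
-- at [ 0.5447 -0.034   0.1863] [ 2.7216 -0.      1.6928]
```

{"name": "jog_arm", "arguments": {
  "motion": [
    [0,-0.0063,0.0137,0.0005,0,0.001,-1],
    [0,-0.0063,0.0137,0.0005,0,0.001,-1],
    [0,-0.0063,0.0137,0.0005,0,0.001,-1],
    [0,-0.0063,0.0137,0.0005,0,0,-1],
    [0,0,0,0,0,0,-1]
  ]
}}

```text
time_s: 21.65
ee_pos: [0.5446, -0.0341, 0.1858]
eef_rot: [2.722, -0.0, 1.692]
force: [-0.4, 0.0, -1.0]
grip_width: 0.0094
grip_force: 30.0
```

{"name": "jog_arm", "arguments": {
  "motion": [
    [0,-0.0016,0.0037,0,0,0,-1],
    [0,-0.0012,0.0028,0,0,0,-1],
    [0,-0.0004,0.0009,0,0,0,-1],
    [0,0,0,0,0,0,-1]
  ]
}}

```text
time_s: 22.05
ee_pos: [0.5447, -0.0345, 0.1779]
eef_rot: [2.721, -0.0, 1.692]
force: [0.2, -0.2, -1.4]
grip_width: 0.0098
grip_force: 30.0
```

Run:
```python
from h import *
p,R=pose(); o=ctrl.get_obs(); print(p,R.as_euler("xyz"),o["force"])
q,Q=place(.004,.42,0); print("contact pose expected",q)
M,im=snap("wrist","w12"); im2=ctrl.camera("side")[:,:,::-1].copy(); cv2.imwrite("pics/s12.png",im2); cv2.imwrite("pics/t12.png",ctrl.camera("top")[:,:,::-1])
```

```text
[ 0.54467882 -0.03448539  0.1778845 ] [ 2.72124679e+00 -1.34557904e-04  1.69185844e+00] [ 0.16528367 -0.22636679 -1.39269553]
contact pose expected [ 0.54469959 -0.03401685  0.17430685]
```

{"name": "jog_arm", "arguments": {
  "motion": [
    [0,-0.0008,0.0018,0,0,0,-1],
    [0,-0.0004,0.0009,0,0,0,-1],
    [0,0,0,0,0,0,-1]
  ]
}}

```text
time_s: 22.5
ee_pos: [0.5445, -0.0345, 0.1744]
eef_rot: [2.722, -0.0, 1.692]
force: [-0.6, -0.1, -0.9]
grip_width: 0.0094
grip_force: 30.0
```

{"name": "jog_arm", "arguments": {
  "motion": [
    [0,-0.0004,0.0009,0,0,0,-1],
    [0,0,0,0,0,0,-1]
  ]
}}

```text
time_s: 22.7
ee_pos: [0.5448, -0.0346, 0.1739]
eef_rot: [2.721, 0.0, 1.692]
force: [0.6, -1.0, -0.7]
grip_width: 0.0097
grip_force: 30.0
```

{"name": "jog_arm", "arguments": {
  "motion": [
    [0,-0.0004,0.0009,0,0,0,-1],
    [0,0,0,0,0,0,-1]
  ]
}}

```text
time_s: 22.9
ee_pos: [0.5452, -0.0347, 0.1736]
eef_rot: [2.719, 0.001, 1.692]
force: [-1.2, -0.3, 4.6]
grip_width: 0.0095
grip_force: 30.0
```

{"name": "jog_arm", "arguments": {
  "motion": [
    [0,0.0014,-0.0001,0,0,0,-1],
    [0,0.0009,0.0004,0,0,0,-1],
    [0,0,0,0,0,0,-1]
  ]
}}

```text
time_s: 23.2
ee_pos: [0.5472, -0.0343, 0.1737]
eef_rot: [2.72, 0.0, 1.692]
force: [-0.7, -0.0, 4.8]
grip_width: 0.0097
grip_force: 30.0
```

{"name": "jog_arm", "arguments": {
  "motion": [
    [0,0.0009,0.0004,0,0,0,-1],
    [0,0,0,0,0,0,-1]
  ]
}}

```text
time_s: 23.4
ee_pos: [0.5481, -0.0342, 0.1737]
eef_rot: [2.721, 0.0, 1.692]
force: [-1.6, -0.6, 5.3]
grip_width: 0.0099
grip_force: 30.0
```

{"name": "jog_arm", "arguments": {
  "motion": [
    [0,0.0009,0.0004,0,0,0,-1],
    [0,0,0,0,0,0,-1]
  ]
}}

```text
time_s: 23.6
ee_pos: [0.549, -0.0341, 0.1738]
eef_rot: [2.721, 0.0, 1.692]
force: [-3.0, -1.4, 6.7]
grip_width: 0.0099
grip_force: 30.0
```

{"name": "jog_arm", "arguments": {
  "motion": [
    [0,-0.0024,-0.0003,-0.014,0,0,-1],
    [0,-0.0022,0,-0.014,0,0,-1],
    [0,-0.0014,0,-0.009,0,0,-1],
    [0,0,0,0,0,0,-1]
  ]
}}

```text
time_s: 24.0
ee_pos: [0.5432, -0.0348, 0.1713]
eef_rot: [2.683, -0.0, 1.691]
force: [1.1, 0.0, 2.3]
grip_width: 0.0093
grip_force: 30.0
```

{"name": "jog_arm", "arguments": {
  "motion": [
    [0,-0.0008,0,-0.005,0,0,-1],
    [0,0,0,0,0,0,-1]
  ]
}}

```text
time_s: 24.2
ee_pos: [0.5426, -0.0348, 0.171]
eef_rot: [2.678, -0.0, 1.692]
force: [-0.6, -0.8, 4.6]
grip_width: 0.01
grip_force: 30.0
```

{"name": "jog_arm", "arguments": {
  "motion": [
    [0,-0.0008,0,-0.005,0,0,-1],
    [0,0,0,0,0,0,-1]
  ]
}}

```text
time_s: 24.4
ee_pos: [0.5419, -0.0349, 0.1706]
eef_rot: [2.673, -0.0, 1.692]
force: [0.1, 0.2, 4.8]
grip_width: 0.01
grip_force: 30.0
```

{"name": "jog_arm", "arguments": {
  "motion": [
    [0,-0.0006,0,-0.004,0,0,-1],
    [0,0,0,0,0,0,-1]
  ]
}}

```text
time_s: 24.6
ee_pos: [0.5414, -0.035, 0.1704]
eef_rot: [2.669, 0.0, 1.692]
force: [0.1, -0.9, 5.8]
grip_width: 0.0094
grip_force: 30.0
```

{"name": "jog_arm", "arguments": {
  "motion": [
    [0,-0.0006,0,-0.004,0,0,-1],
    [0,0,0,0,0,0,-1]
  ]
}}

```text
time_s: 24.8
ee_pos: [0.5408, -0.035, 0.1701]
eef_rot: [2.665, 0.0, 1.692]
force: [-0.5, -0.3, 5.9]
grip_width: 0.0101
grip_force: 30.0
```

Run:
```python
from h import *
o=ctrl.get_obs(); print(o["force"],o["moment"],o["ee_pos"],o["eef_rot"])
```

```text
[-0.54437198 -0.27396064  5.85040431] [-0.07764466 -0.47498346 -0.0109913 ] [ 0.54084042 -0.03502307  0.17010248] [2.66532147e+00 4.98889686e-06 1.69169117e+00]
```

{"name": "jog_arm", "arguments": {
  "motion": [
    [0,-0.0008,-0.0001,-0.005,0,0,-1],
    [0,0,0,0,0,0,-1]
  ]
}}

```text
time_s: 25.0
ee_pos: [0.5404, -0.0351, 0.1699]
eef_rot: [2.66, 0.0, 1.692]
force: [5.4, 0.6, 3.6]
grip_width: 0.0099
grip_force: 30.0
```

{"name": "jog_arm", "arguments": {
  "motion": [
    [0,-0.0008,-0.0001,-0.005,0,0,-1],
    [0,0,0,0,0,0,-1]
  ]
}}

```text
time_s: 25.2
ee_pos: [0.5401, -0.0352, 0.1699]
eef_rot: [2.653, 0.0, 1.692]
force: [11.5, 2.3, 1.3]
grip_width: 0.0098
grip_force: 30.0
```

Run:
```python
from h import *
o=ctrl.get_obs(); print(o["force"],o["moment"],o["ee_pos"],o["eef_rot"])
```

```text
[11.50035746  2.27934616  1.25996124] [ 0.14325413 -1.82818491  0.24060112] [ 0.5400908  -0.03515016  0.1698759 ] [2.65344260e+00 4.36961750e-04 1.69167512e+00]
```

It is against the backrest. Ease off slightly, then release.

{"name": "jog_arm", "arguments": {
  "motion": [
    [0,0.0008,0.0002,0.006,0,0,-1],
    [0,0,0,0,0,0,-1],
    [0,0,0,0,0,0,-0.75],
    [0,0,0,0,0,0,-0.7],
    [0,0,0,0,0,0,-0.6]
  ],
  "squeeze": 5
}}

```text
time_s: 25.7
ee_pos: [0.5393, -0.035, 0.1686]
eef_rot: [2.665, -0.001, 1.692]
force: [-0.8, -0.3, 0.6]
grip_width: 0.0177
grip_force: 0.0
```

{"name": "jog_arm", "arguments": {
  "motion": [
    [0,0,0,0,0,0,-0.4],
    [0,0,0,0,0,0,-0.4],
    [0,0,-0.01,0,0,0,-0.4],
    [0,0,-0.02,0,0,0,-0.4],
    [0,0,-0.03,0,0,0,-0.4]
  ]
}}

```text
time_s: 26.2
ee_pos: [0.5116, -0.0383, 0.2227]
eef_rot: [2.665, -0.001, 1.692]
force: [1.2, 0.2, -0.0]
grip_width: 0.0284
grip_force: 0.0
```

{"name": "jog_arm", "arguments": {
  "motion": [
    [0,0,-0.04,0,0,0,-0.4],
    [0,0,-0.04,0,0,0,-0.4],
    [0,0,-0.04,0,0,0,-0.4],
    [-0.04,0,-0.02,0,0,0,-0.4],
    [-0.04,0,0,0,0,0,-0.4]
  ]
}}

```text
time_s: 26.7
ee_pos: [0.4576, -0.1262, 0.3513]
eef_rot: [2.657, 0.004, 1.694]
force: [0.8, 0.4, -0.4]
grip_width: 0.0281
grip_force: 0.0
```

{"name": "jog_arm", "arguments": {
  "motion": [
    [-0.03,0,0,0,0,0,-0.4],
    [0,0,0,0,0,0,-0.4],
    [0,0,0,0,0,0,-0.4]
  ]
}}

```text
time_s: 27.0
ee_pos: [0.4613, -0.1556, 0.3471]
eef_rot: [2.663, -0.0, 1.69]
force: [0.3, 0.2, -0.2]
grip_width: 0.028
grip_force: 0.0
```

Run:
```python
from h import *
p,R=pose(); print(p)
M,im=snap("wrist","w13"); t=ctrl.camera("top")[:,:,::-1]; s=ctrl.camera("side")[:,:,::-1]
for n,v in(("t",t),("s",s)): cv2.imwrite(f"pics/{n}13.png",v)
c=np.zeros((600,800,3),np.uint8)
c[:300,:400]=cv2.resize(t[200:320,190:350+0],(400,300)); c[:300,400:]=cv2.resize(t[195:300,320:460],(400,300),interpolation=cv2.INTER_CUBIC)
c[300:,:400]=cv2.resize(s[230:365,230:410],(400,300),interpolation=cv2.INTER_CUBIC); c[300:,400:]=cv2.resize(im[0:480],(400,300))
cv2.imwrite("pics/final.png",c)
th=.475; Y=np.array([-XS[1],XS[0],0])
q,Q=place(0,.4714,0,s=.2)
for b in(-.05,0,.05): print("top pred",[proj(m,q+Y*b).round(1).tolist() for m in(M,model("top"),model("side"))])
```

```text
[ 0.46133572 -0.15560165  0.34708273]
top pred [[327.4, 168.4], [410.7, 277.1], [300.6, 284.2]]
top pred [[327.3, 112.7], [388.5, 279.9], [291.4, 267.3]]
top pred [[327.3, 52.4], [366.2, 282.8], [282.7, 251.4]]
```

View pics/final.png

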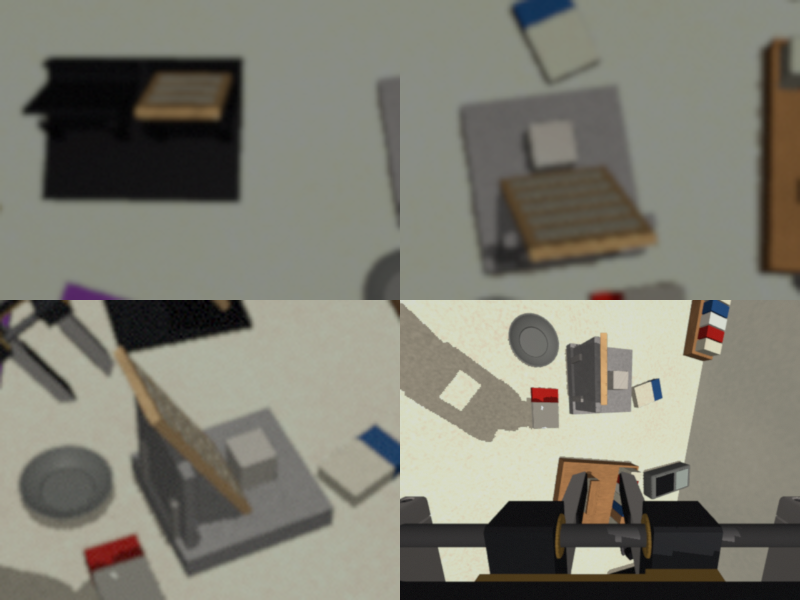

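The picture shows the board leaning on the backrest with its foot at the stop, the stop seated, the short board still in the rack, and the dish and packs in place. Last, a numeric check of centring and squareness.

Run:
```python
from h import *
M=model("wrist"); im=cv2.imread("pics/w13.png"); b=im.astype(int)[30:200,290:370]
m=((b[...,2]-b[...,0]>45)&(b[...,2]>150)).astype(np.uint8)
k=max(cv2.findContours(m,0,1)[0],key=cv2.contourArea).reshape(-1,2)+[290,30]
r=cv2.minAreaRect(k.astype(np.float32)); print(r,cv2.boxPoints(r).round(1).tolist())
W=np.array([onz(M,p,.2085)[:2] for p in k],np.float32)*1000; print(cv2.minAreaRect(W))
q,Q=place(0,.4714,0,s=.2); print(q, np.degrees(YAW))
# base far/near edges in same picture at stand: +x edge
g=cv2.cvtColor(im,cv2.COLOR_BGR2GRAY).astype(int)
print(proj(M,CS+XS*.08+[0,0,.028]),g[int(proj(M,CS+XS*.08+[0,0,.028])[1])-25,355:385].tolist())
Y=np.array([-XS[1],XS[0],0])
for y in(-.075,.075):
    e=proj(M,CS+XS*.06+Y*y+[0,0,.028]); print(e,g[int(e[1])-8:int(e[1])+9,int(e[0])].tolist())
```

```text
((325.5, 109.5), (115.0, 11.0), 90.0) [[320.0, 52.0], [331.0, 52.0], [331.0, 167.0], [320.0, 167.0]]
((520.950927734375, -34.84498596191406), (11.062765121459961, 99.33287048339844), 7.287496089935303)
[ 0.52257539 -0.03672948  0.20845734] 6.990085100596043
[370.1372981  131.54214413] [135, 133, 133, 137, 137, 136, 137, 138, 136, 134, 135, 136, 137, 137, 136, 150, 186, 211, 215, 216, 215, 215, 215, 216, 215, 216, 217, 217, 216, 216]
[358.40674329 179.70824327] [143, 141, 140, 138, 137, 137, 138, 152, 187, 208, 215, 215, 216, 215, 217, 217, 218]
[360.83318098  79.08567685] [216, 215, 216, 216, 216, 217, 207, 176, 148, 137, 138, 139, 140, 143, 143, 141, 140]
```

```bash
python3 -c "
from station import ctrl
print(ctrl.hand_in())"
```

```text
the job is handed in; nothing more can be done
None
```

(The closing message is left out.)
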